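# Close the air-filter box and clip it shut

## Task

Fit the filter element into the open air-filter box, grip rib up and flat on the floor between the two low locating strips. Then put the cover on: hold it tilted, hook its tongue under the box's lip, and swing it down until it lies flush on the rim. Last, take the sprung clip off its stand by squeezing its handles and let it close from above over the cover's upturned flange and the box's tall wall together, so that it grips both and holds the cover shut; leave the loose tools round about where they are.

Things in the scene. Friction and masses are not known exactly. Their poses are not given: they have to be found in the camera images.
- airbox: Open-topped grey painted metal box fixed to the bench, 172 (x) x 140 (y) mm; origin at the centre of its underside. Low wall with a lip at -x (robot's side), tall wall at +x. The side walls (y 58 to 70 mm on either side) end in the rim, 62 mm high, on which the cover rests. A hose stub 46 mm across stands out 34 mm from the -y side.
- box_lip (a point): Middle of the lip's free edge, on its underside, 69 mm above the bench, x=-66 mm of the box. The lip, 5 mm thick, overhangs inward from the -x wall, whose inner face is at x=-80 mm and top 74 mm high. Cheeks at the lip's ends leave 108 mm in y for the cover's tongue. Axes as the box's.
- box_wall (a point): Middle of the top edge of the box's tall +x wall, 97 mm above the bench; the wall is 6 mm thick, x=80 to 86 mm of the box, and stands 35 mm above the rim. The clip goes over it here. Axes as the box's.
- box_floor (a point): Centre of the box's inner floor, 6 mm above the bench. Inside 160 (x) x 116 (y) mm. Two strips, 6 mm tall, lie across it in y; their inner faces are at x=-50 and x=+50 mm. Axes as the box's.
- cover: The aluminium cover, about 0.25 kg, loose; origin and axes as cover_mid.
- cover_mid (a point): Point on the cover's underside; fully seated it is at x=0, y=0, z=62 mm of the box, axes parallel. Plate 5 mm thick, x -60 to 77.5, y +-69 mm; starts lying on the bench the same way up. Seated play 2.5 mm to either end, 4 mm to either side. Flat it cannot pass the lip: tilt the tongue end down about 0.4 rad, tongue under the lip, and pivot on the rim at the plate's x=-60 mm edge.
- cover_handle (a point): Centre of the cover's black grip bar, x=6, y=0, z=30 mm of the cover: 84 mm long (y), 14 mm thick (x), from 21 to 41 mm above the cover's underside, open below between two end feet. Axes as the cover's.
- cover_tongue (a point): Middle of the outer edge of the cover's tongue, half-way through its thickness (x=-77.5, z=2 mm of the cover). The tongue is 100 mm wide (y), 4 mm thick, level with the underside, x -60 to -77.5 mm. Axes as the cover's.
- cover_flange (a point): Middle of the top edge of the cover's upturned flange at its +x end, 35 mm above its underside; 4 mm thick (x 73.5 to 77.5 mm of the cover), 120 mm wide (y). Seated, it stands just inside the box's tall wall, equally high. Axes as the cover's.
- element_mid (a point): Panel filter element: black frame 80 (x) x 100 (y) x 28 mm with paper pleats, and on top a grip rib 56 mm long (x), 12 mm thick (y), 22 mm tall; 50 mm high in all, about 0.15 kg. Point at its centre, 25 mm above its underside. In the box its 100 mm lie along the box's y, free by 10 mm in x and 8 mm in y to each side.
- stand: Dark steel stand fixed to the bench: base 70 x 70 x 6 mm and an upright plate 4 mm thick (x), 60 mm wide (y), top 42 mm above the bench, on which the clip is parked, pivot over the stand's centre. Origin at the centre of its underside.
- clip: The sprung clip, 0.09 kg, loose, upright astride the stand's plate with the same yaw as the stand. Origin and axes as clip_pivot. Its pin rests on the edge it is pushed over, pin axis 6 mm above that edge.
- clip_pivot (a point): On the clip's pin (12 mm thick, along y). Two paddle handles 44 mm wide (y) lean out to 55 mm over all, 36 mm above the pin; jaws reach 30 mm below, round tips 26 mm below. Squeezed along x (about 12 N) the handles stand parallel, 22 mm over all, and the tips part from 5 to 23 mm. Axes are those of the -x half, which turns up to 0.35 rad about y when squeezed evenly.
- clip_spring (a joint): Angle between the clip's halves, rad: 0 shut (tips 5 mm apart), 0.7 fully open (23 mm). About 0.18 to 0.4 when gripping the cover's flange and the box's wall together, 0.04 on the wall alone. The spring shuts it: 0.13 N m at 0, 0.30 N m at 0.7.
- angle_bar: Bystander: small steel bar with a bent foot, 140 mm long, lying loose; leave it alone.
- tap_wrench: Bystander: tap wrench, thin bar with a square body, 166 mm long, lying loose; leave it alone.
- adjustable_wrench: Bystander: grey adjustable wrench, 168 mm long, lying loose; leave it alone.
- drift_punch: Bystander: dark drift punch, 148 mm long, lying loose; leave it alone.
- brass_fitting: Bystander: brass hose fitting, 50 mm long, lying loose; leave it alone.
Things that resemble listed ones, but are neither listed nor needed, are in the scene too. Leave any blue look-alike of the part that bears element_mid alone. Leave any purple look-alike of the clip alone.

How it is judged (in metres and radians):
On the way, in this order (a step that is already met when the one before it is completed fails the run):
1. the element lies flat on the floor of the box between the strips, rib up (x of element_mid in the frame of airbox between -0.02 and 0.02 m and y of element_mid in the frame of airbox between -0.015 and 0.015 m and z of element_mid in the frame of airbox between 0.026 and 0.0345 m and angle between element_mid's own z axis and vertical below 0.08 rad), for 0.2 s.
2. the cover's tongue is under the lip with the cover tilted by more than 0.15 rad (x of cover_tongue in the frame of airbox below -0.069 m and y of cover_tongue in the frame of airbox between -0.012 and 0.012 m and z of cover_tongue in the frame of airbox between 0.045 and 0.067 m and angle between cover_mid's own z axis and vertical between 0.15 and 0.9 rad), for 0.1 s.
3. the cover lies flush on the rim, tongue under the lip (x of cover_mid in the frame of airbox between -0.007 and 0.007 m and y of cover_mid in the frame of airbox between -0.008 and 0.008 m and z of cover_mid in the frame of airbox between 0.058 and 0.0645 m and angle between cover_mid's own z axis and vertical below 0.035 rad and angle between the x axis of cover_mid and the x axis of airbox, either way round below 0.08 rad), for 0.2 s.
4. the clip grips the cover's flange and the tall wall together (x of clip_pivot in the frame of airbox between 0.068 and 0.092 m and y of clip_pivot in the frame of airbox between -0.05 and 0.05 m and z of clip_pivot in the frame of airbox between 0.095 and 0.117 m and value of joint clip_spring between 0.1 and 0.55 rad and angle between clip_pivot's own z axis and vertical below 0.45 rad), for 0.2 s.
At the end, for the whole second after the job is handed in: Element rib up, flat on the floor between the strips (20 mm); cover flush on the rim (2.5 mm high, 0.035 rad level, 7 mm lengthways, 8 mm sideways, 0.08 rad square), tongue under the lip; clip upright (0.45 rad) over flange and wall, within 50 mm of the middle, spring 0.10 to 0.55 rad; all at rest (all of step 1 and all of step 3 and all of step 4 and linear speed of each of cover, clip below 0.02 m/s); the robot touches nothing.
It fails at once if a loose bystander is moved by more than 30 mm (distance of any of angle_bar, tap_wrench, adjustable_wrench, drift_punch, brass_fitting from where it was at the start of the episode above 0.03 m).
It also fails if it takes over 72 s, if anything falls off the work surface, if the arm or the gripper's body presses on something with over 40 N, if the wrist force passes 120 N, or if a joint passes its speed limit or range.

## Robot

A 6-joint arm with a two-finger parallel gripper is mounted at the origin on a cart in front of the work surface, level with it; the furniture and walls round the work are solid. World frame = base frame: x ahead of the robot, y to its left, z up, the work surface at z = 0. Lengths are in mm, angles in rad, forces in N, time in s.
With the tool pointing down it reaches from about 300 to 875 mm from the base axis. Payload 4.2 kg.
Tool frame: the origin (TCP) lies on the centre line of the jaws, within the pads' length; the fingertips stand manip.nose_length ahead of it and the grasp point (between the pads) lies 8 mm behind it (manip.nose_length is the distance from the TCP to the fingertips, in mm); y points along the fingers, z is the direction in which the jaws open and shut, and the axes are right-handed (so a half turn about y gives the same grasp; the last joint's range is limited). The gripper opens to 85 mm and grips with 20 to 120 N. Pads are 22 mm wide; open, the fingers measure 114 mm over their backs; the gripper's body (76 mm by 85 mm) begins 54 mm behind the grasp point. The pads swing forward as they close: fully open they stand 13 mm farther back than shut.
Start: joints at [-1.292, 0.32, 1.565, -0, 1.257, -0.02], TCP at [169.267, -549.535, 242.338] pointing down, gripper open.
Joint ranges: [-3.11, 3.11], [-0.84, 2.01], [0.21, 2.61], [-1.34, 4.49], [0.05, 2.63], [-2.56, 2.56]. Speed limits (rad/s): [2.57, 2.57, 3.14, 3.14, 3.14, 3.14].

## Interface

Orientations are given as a 3x3 rotation matrix whose columns are the frame's x, y, z axes.
In Python, from plant import manip gives the robot as it stands. The module is installed in compiled form; this text tells all that it offers.
- The arm moves only by the tool drive_tool, never from a script. Its argument "motion" is a list of rows, each an object of numbers: "gripper": the finger opening in m, from 0 to 0.0854; "dx", "dy", "dz": the shift along the tool's x, y, z in m; "ax", "ay", "az": the turn, a rotation vector about the tool's x, y, z in rad. In form: [{"gripper": .., "dx": .., "dy": .., "dz": .., "ax": .., "ay": .., "az": ..}, ...]. A call has 1 to 12 rows; each row shifts and turns the pose as measured when the row begins, along the tool's axes as they then stand; what a row does not reach is not made up. A row lasts 1/10 s, in which the tool goes at most 50 mm and 8.59 degrees, less where a joint would pass 70% of its speed; a pose out of reach is approached as far as the arm can. A call is refused whole if a number of a shift passes 0.05 or a number of a turn 0.15, either way. A call with a gripper value outside its range is refused whole. The fingers move at their own pace and stop on an object; "grip_force" is the grip in N (left out, the last holds). Time passes only in rows, so rows that do not move let the fingers close. It gives the time, the measured TCP pose, the force and the opening at its end, in the units of the state.
- manip.get_obs(): the state, without advancing time (a new reading comes with each control period).
- manip.snapshot(name): name is "scene" or "top" or "wrist"; returns a dict with "img" (384x512x3 uint8, red, green, blue), "depth" (384x512 float32, mm along the optical axis (not along the pixel's ray), 0 where there is no reading), "mtx" (3x3 intrinsics, pixels), "extrinsics" (4x4, takes a point from camera to world coordinates). Camera axes: x right, y up, looking along -z (the intrinsics and any distortion apply to the point x, -y, -z); pixel columns grow to the right and rows downward; lengths in mm; the calibration is good to about 2 mm. A picture is of the moment at which its call begins.
- manip.hand_in(): hands the job in, once; it reports no verdict.
Trained networks look in the newest picture that a camera, given by its name, has taken for a name from the list of things; names that differ only in an ending like _2 or _b are one class to them, and where a whole thing is asked for, a point or a joint stands for the part that bears it (a point fixed in the world has none). Each returns a list of dicts, best first, with "p" (0 to 1); they miss things now and then, are a little off and sometimes report something else, mostly with a low value. They report only what shows in the picture. A call takes as long as a camera call. They do not tell look-alikes from the thing itself.
- manip.find_in(camera, query): "rect" ([left, top, right, bottom] in pixels, round what is visible of it).
The state is a dict: "time_s": time; "joint_positions": joint angles; "joint_vel": joint speeds; "tau": joint torques, N m; "tcp_pos": TCP position; "eef_rot": TCP orientation; "force": force on the tool from outside, world axes, zero at the start; "wrist_torque": the same for the moment, N m; "opening": finger opening in mm.
Only numpy, scipy, OpenCV 4.12 (cv2) and the standard library are available. Lean on these libraries where they do the work, as an engineer would, in place of code of your own. Each camera call takes 0.05 s, during which the arm holds its last target.

## Working session

There is one attempt and no reset: what is moved stays moved. The work goes in short steps, Python scripts to look and compute and a tool call to move; the robot and the scene stay as the last step left them, time stands still between calls to the robot, and variables do not carry over. Pictures are saved under pics/ and viewed, and the job is handed in when it is done.

Besides the shell and the picture viewer there is one more tool, called after "Call:" as name([rows], argument=value, ...), one row to a line, values as JSON. drive_tool: Moves the arm, as the interface text tells. Its arguments: {"type":"object","properties":{"motion":{"type":"array"},"grip_force":{"type":"number"}},"required":["motion"]}

```bash
mkdir -p pics; python3 - <<'E'
from plant import manip
import cv2,pickle
o=manip.get_obs(); print(o); print(manip.nose_length)
for n in ["scene","top"]:
    s=manip.snapshot(n); pickle.dump(s,open(f"{n}0.pkl","wb"))
    cv2.imwrite(f"pics/{n}0.png",cv2.resize(s["img"][:,:,::-1],(800,600)))
    print(n,s["mtx"],s["extrinsics"].round(3))
    for q in ["airbox","cover","element_mid","stand","clip","cover_handle","box_lip","angle_bar","tap_wrench","adjustable_wrench","drift_punch","brass_fitting"]:
        try: print(q,[( [round(v) for v in d["rect"]],round(d["p"],2)) for d in manip.find_in(n,q)])
        except Exception as e: print(q,e)
print(manip.get_obs()["time_s"])
E
```

```text
{'time_s': 0.0, 'joint_positions': array([-1.29197966e+00,  3.20295373e-01,  1.56570697e+00,  1.43257345e-05,
        1.25737121e+00, -2.00244118e-02]), 'joint_vel': array([-1.30950876e-03, -3.70717669e-04, -5.22344959e-04, -9.13496595e-05,
        1.02138094e-03,  8.55370883e-04]), 'tau': array([-1.64724544e-03, -4.15531683e+01, -2.34166270e+01, -3.70307100e-05,
        8.33540107e-03,  4.34491355e-06]), 'tcp_pos': array([ 169.15138807, -549.07296825,  241.46938793]), 'eef_rot': array([[-9.55679649e-01, -4.77035812e-04,  2.94408188e-01],
       [-2.94408571e-01,  1.71587985e-03, -9.55678110e-01],
       [-4.92763959e-05, -9.99998414e-01, -1.78027489e-03]]), 'force': array([-0.3951442 ,  0.32174388, -0.27644182]), 'wrist_torque': array([-0.0295681 , -0.04869711,  0.02197774]), 'opening': 85.27605975355098}
11.0
scene [[478.44769944   0.         262.55947034]
 [  0.         478.44769944 191.05415011]
 [  0.           0.           1.        ]] [[-9.02000e-01  2.97000e-01 -3.13000e-01  1.82693e+02]
 [-4.32000e-01 -6.36000e-01  6.39000e-01  7.73201e+02]
 [-9.00000e-03  7.12000e-01  7.020
[... 1048 characters left out ...]
0000e+00  1.00000e+00]]
airbox [([208, 162, 270, 224], 0.79)]
cover [([119, 183, 178, 243], 0.82)]
element_mid [([282, 144, 321, 184], 0.79), ([122, 184, 173, 240], 0.61), ([334, 165, 368, 196], 0.58)]
stand [([380, 185, 395, 194], 0.73), ([321, 229, 340, 256], 0.57)]
clip [([326, 231, 342, 252], 0.66), ([287, 225, 300, 244], 0.55)]
cover_handle [([121, 184, 176, 244], 0.69)]
box_lip [([208, 162, 270, 224], 0.63)]
angle_bar [([174, 135, 222, 143], 0.58), ([123, 184, 174, 244], 0.25)]
tap_wrench [([369, 220, 375, 267], 0.71), ([210, 161, 272, 226], 0.71)]
adjustable_wrench [([120, 150, 170, 175], 0.91)]
drift_punch [([229, 128, 272, 141], 0.7)]
brass_fitting [([207, 160, 275, 222], 0.66)]
1.3
```

View pics/scene0.png

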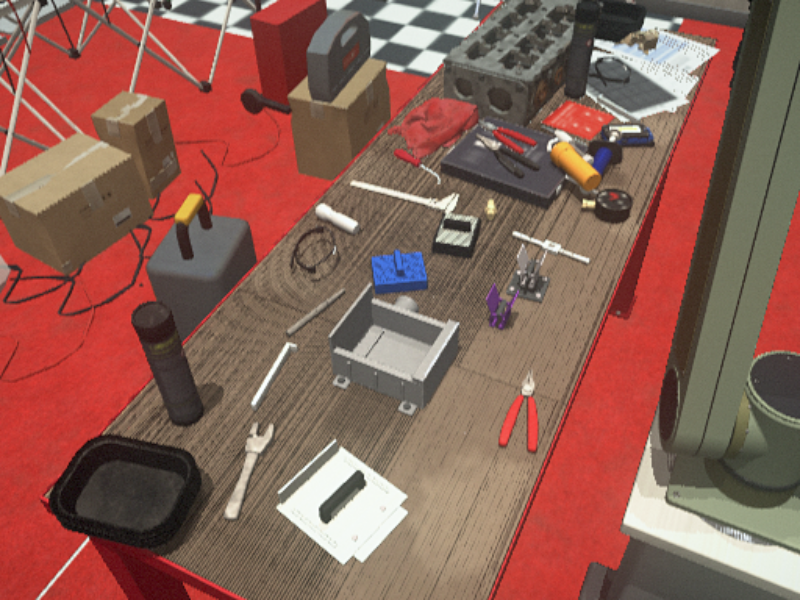

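View pics/top0.png

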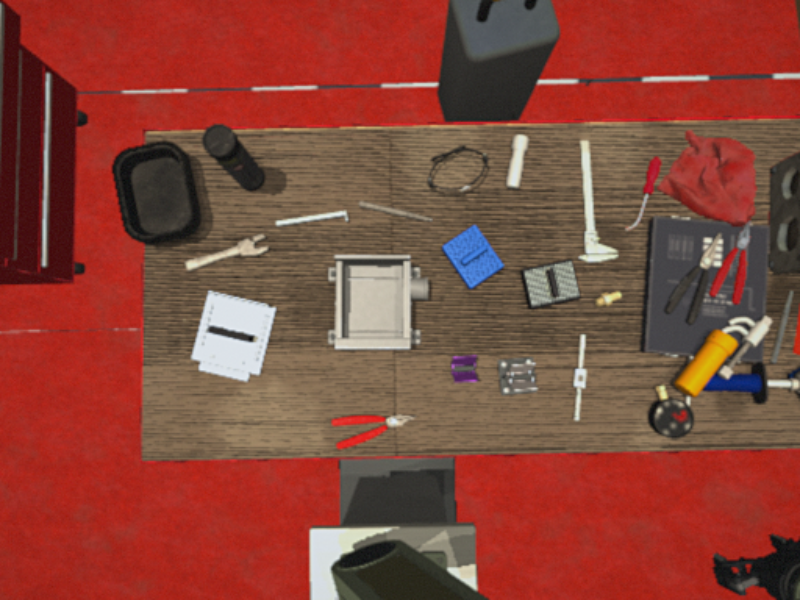

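```bash
cat > h.py <<'E'
import numpy as np,cv2,pickle
def cloud(s):
    K=s["mtx"];E=s["extrinsics"];d=s["depth"]
    v,u=np.mgrid[0:384,0:512]
    x=(u-K[0,2])/K[0,0]*d; y=(v-K[1,2])/K[1,1]*d
    P=np.stack([x,-y,-d,np.ones_like(d)],-1)@E.T
    P[d<=0]=np.nan
    return P[...,:3]
E
python3 - <<'E'
from h import *
for n in ["scene","top"]:
    s=pickle.load(open(n+"0.pkl","rb"));P=cloud(s)
    print(n,np.nanpercentile(P[150:250,150:400,2],[5,25,50]))
    # crop
s=pickle.load(open("top0.pkl","rb"));P=cloud(s)
c=s["img"][120:275,100:400,::-1]
cv2.imwrite("pics/topcrop.png",cv2.resize(c,(800,413),interpolation=cv2.INTER_CUBIC))
s=pickle.load(open("scene0.pkl","rb"))
c=s["img"][110:230,190:390,::-1]
cv2.imwrite("pics/scenecrop.png",cv2.resize(c,(800,480),interpolation=cv2.INTER_CUBIC))
E
```

```text
scene [-7.66851805e+02 -1.53797016e+00  7.18845666e-01]
top [-3.87639167 -0.95919903  1.40487008]
```

View pics/topcrop.png

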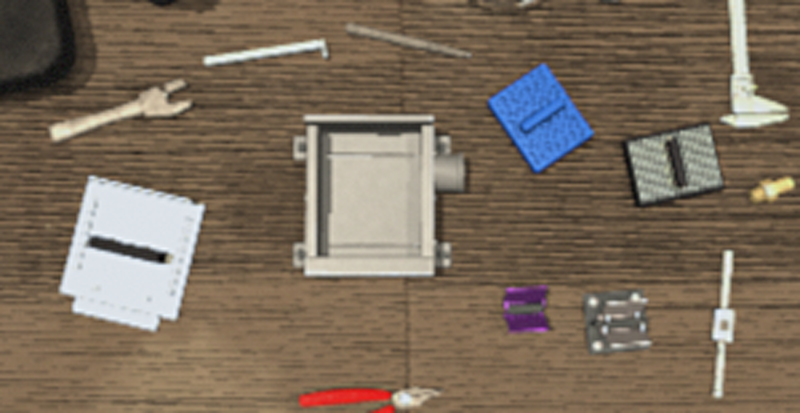

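```bash
python3 - <<'E'
from h import *
for n,boxes in [("top",dict(box=(195,155,285,232),cover=(115,178,182,248),elem=(328,160,374,200),stand=(315,225,348,258))),
                ("scene",dict(box=(200,175,300,275),cover=(172,278,266,370),elem=(272,130,312,170),stand=(320,158,356,196)))]:
    s=pickle.load(open(n+"0.pkl","rb"));P=cloud(s)
    for k,(l,t,r,b) in boxes.items():
        Q=P[t:b,l:r].reshape(-1,3);Q=Q[~np.isnan(Q[:,2])]
        print(n,k,len(Q),"zhist",np.histogram(Q[:,2],bins=[-10,-3,3,6,10,15,20,26,32,40,48,55,60,66,72,80,90,100,110])[0])
        for lo,hi in dict(box=[(58,66),(90,100),(66,78)],cover=[(3.5,8),(25,33),(36,45)],elem=[(22,34),(42,58)],stand=[(4,9),(55,90),(20,90)])[k]:
            q=Q[(Q[:,2]>lo)&(Q[:,2]<hi)]
            if len(q)>4:
                (c,sz,a)=cv2.minAreaRect(q[:,:2].astype(np.float32)); print("   ",lo,hi,len(q),np.round(c,1),np.round(sz,1),round(a,1),"mean",q.mean(0).round(1))
E
```

```text
top box 6898 zhist [ 466 2966  984  974  248   22   28   55   12   52  109  100  343  115
  275   40   95   14]
    58 66 403 [586.4  13.9] [171.  144.4] 88.9 mean [585.6  32.5  62.2]
    90 100 95 [660.3  28.6] [138.    6.3] 88.7 mean [661.   33.4  95.8]
    66 78 377 [576.2  30. ] [137.9 164.7] 88.8 mean [523.9  29.4  73.1]
top cover 4674 zhist [ 299 2195 1129  769   83    4    4   13   99   79    0    0    0    0
    0    0    0    0]
    3.5 8 1406 [530. 308.] [204.5 212. ] 88.9 mean [520.5 307.    5.5]
    25 33 16 [564.2 305.2] [105.9  74.9] 69.1 mean [575.9 289.3  29.9]
    36 45 136 [558.8 300.1] [105.2  77.9] 75.9 mean [537.6 304.4  40. ]
top elem 1828 zhist [126 704  96   9  13   9 112 540 135  23  59   2   0   0   0   0   0   0]
    22 34 749 [ 612.1 -315.1] [ 80.1 101.6] 10.6 mean [ 611.3 -313.3   28.9]
    42 58 82 [ 612.1 -314.6] [55.2 13.1] 9.1 mean [ 611.5 -314.3   49.5]
top stand 1082 zhist [ 49 441 165 131  19   1  16  20   2   9  62  39  24  24  36  44   0   0]
    4 9 211 [ 431.3 -249.5] [97.  96.9] 88.7 mean [ 436.4 -242.     6.1]
    55 90 167 [ 435.6 -246.4] [4
[... 651 characters left out ...]
558.2 297.2] [120.1  80.9] 75.4 mean [569.1 296.7  29.4]
    36 45 213 [556.1 297.6] [109.4  76.9] 76.1 mean [530.9 305.7  39.7]
scene elem 1592 zhist [ 96 665 101  71  61  37  80 328  73  41  39   0   0   0   0   0   0   0]
    22 34 427 [ 611.4 -314.4] [ 80.6 110.5] 10.5 mean [ 607.7 -305.7   28.6]
    42 58 68 [ 610.7 -316. ] [55.4 16.6] 12.7 mean [ 610.7 -314.4   48.3]
scene stand 1360 zhist [ 60 611 184 146  37  11  27  27  36  27  62  29  20  28  30  25   0   0]
    4 9 248 [ 443.7 -277.5] [102.6 162.8] 17.9 mean [ 428.7 -250.2    6.1]
    55 90 132 [ 434.1 -199.6] [ 47.7 144.7] 1.7 mean [ 438.7 -234.5   69.7]
    20 90 311 [ 436.2 -200.2] [145.3  48.1] 89.3 mean [ 436.8 -230.4   52.6]
```

```bash
python3 - <<'E'
from h import *
def rect(q): (c,sz,a)=cv2.minAreaRect(q[:,:2].astype(np.float32)); return np.round(c,1),np.round(sz,1),round(a,1),len(q),q[:,2].mean().round(1)
for n in ("top","scene"):
    s=pickle.load(open(n+"0.pkl","rb"));P=cloud(s)
    img=s["img"].astype(int)
    # cover
    Q=P.reshape(-1,3); g=img.sum(-1).reshape(-1)
    m=(abs(Q[:,0]-535)<130)&(abs(Q[:,1]-305)<100)
    w=m&(Q[:,2]>2)&(Q[:,2]<9)&(g>480); print(n,"cover plate",rect(Q[w]))
    b=m&(Q[:,2]>36)&(Q[:,2]<46)&(g<200); print(n,"handle",rect(Q[b]))
    f=m&(Q[:,2]>20)&(Q[:,2]<46)&(g>300); f&=Q[:,0]>565; print(n,"flange",rect(Q[f]))
    m=(abs(Q[:,0]-434)<60)&(abs(Q[:,1]+246)<50)
    c=m&(Q[:,2]>50); print(n,"clip",rect(Q[c]))
    for z0,z1 in((45,55),(55,65),(65,75),(75,90)):
        c=m&(Q[:,2]>z0)&(Q[:,2]<z1)
        for sgn,t in ((Q[:,0]>435,'far'),(Q[:,0]<435,'near')):
            cc=c&sgn
            if cc.sum()>4:print("   ",z0,t,rect(Q[cc]))
    c=m&(Q[:,2]>4)&(Q[:,2]<9);c&=(abs(Q[:,0]-434)<42)&(abs(Q[:,1]+246)<42);print(n,"base",rect(Q[c]))
    m=(abs(Q[:,0]-494)<20)&(abs(Q[:,1]-30)<90)
    c=m&(Q[:,2]>69)&(Q[:,2]<79);print(n,"lipwall",rect(Q[c]))
    m=(abs(Q[:,0]-660)<20)&(abs(Q[:,1]-30)<90)
    c=m&(Q[:,2]>90);print(n,"tall",rect(Q[c]))
E
```

```text
top cover plate (array([549. , 324.5]), array([186.2, 201.5]), 75.0, 1631, np.float64(5.4))
top handle (array([526.5, 304.1]), array([78.6, 10. ]), 75.4, 83, np.float64(41.1))
top flange (array([594.3, 289.1]), array([118.2,   3.9]), 75.6, 57, np.float64(34.6))
top clip (array([ 435.6, -246.4]), array([47.9, 44. ]), 4.9, 220, np.float64(66.6))
    45 far (array([ 440.3, -245.8]), array([44.1,  8.9]), 88.9, 32, np.float64(52.0))
    45 near (array([ 429.9, -246.3]), array([11.4, 42.2]), 6.6, 31, np.float64(52.3))
    55 far (array([ 443.4, -246.5]), array([40.2, 14.7]), 89.1, 27, np.float64(58.6))
    55 near (array([ 426.2, -247.7]), array([43.5, 14.2]), 89.6, 32, np.float64(59.2))
    65 far (array([ 450.7, -244.2]), array([ 4. , 40.5]), 3.6, 19, np.float64(69.6))
    65 near (array([ 418.9, -247.2]), array([ 4.4, 42.8]), 5.7, 20, np.float64(70.3))
    75 far (array([ 456.9, -244.8]), array([43.9,  5.9]), 88.8, 33, np.float64(81.1))
    75 near (array([ 414.2, -247.4]), array([41.8,  5.5]), 89.7, 36, np.float64(82.3))
top base (array([ 433. , -245.6]), array([82.7, 81.9]), 88.9, 184
[... 793 characters left out ...]
64(58.9))
    55 near (array([ 425.5, -248. ]), array([45. , 15.9]), 88.8, 12, np.float64(58.9))
    65 far (array([ 452.1, -247.1]), array([ 6.3, 47.1]), 6.3, 25, np.float64(70.5))
    65 near (array([ 419.1, -248.9]), array([ 2.4, 42.1]), 6.3, 8, np.float64(69.6))
    75 far (array([ 455.9, -246.2]), array([ 6.5, 46.9]), 5.9, 27, np.float64(79.9))
    75 near (array([ 414.6, -250.9]), array([ 5.6, 43. ]), 4.3, 19, np.float64(81.1))
scene base (array([ 433.5, -245.6]), array([85.6, 76.7]), 86.4, 211, np.float64(6.3))
scene lipwall (array([501.5,  29.8]), array([142. ,  21.3]), 89.1, 348, np.float64(73.6))
scene tall (array([660.6,  28.8]), array([136.7,   8.7]), 89.2, 129, np.float64(95.4))
```

```bash
cat >> h.py <<'E'
from scipy.spatial.transform import Rotation as Ro
def rot(zdeg,tilt=0):
    # tool down, jaw z-axis at world angle zdeg ; tilt about world y' (horizontal axis perpendicular to the jaw dir), applied after
    a=np.radians(zdeg); z=np.array([np.cos(a),np.sin(a),0]); y=np.array([0,0,-1.]); x=np.cross(y,z)
    return np.stack([x,y,z],1)
def go(p,R):
    from plant import manip
    o=manip.get_obs(); T=o["eef_rot"]; d=np.array(p)-o["tcp_pos"]
    rv=Ro.from_matrix(T.T@R).as_rotvec()
    print("t",round(o["time_s"],2),"pos",o["tcp_pos"].round(1),"open",round(o["opening"],1),"F",o["force"].round(1))
    print(" tool shift mm",(T.T@d).round(1)," rotvec",rv.round(4)," after-turn-frame shift",(R.T@d).round(1))
E
python3 - <<'E'
from h import *
go([611.5,-314.7,150],rot(-79.6))
E
```

```text
t 1.3 pos [ 169.3 -549.5  242.3] open 85.6 F [-0.3 -0.3  0.2]
 tool shift mm [-491.8   92.3  -94.3]  rotvec [-1.000e-04  1.173e-01 -0.000e+00]  after-turn-frame shift [-477.4   92.3 -151.2]
```

Call:
drive_tool([
  {"ay":0.117,"gripper":0.045},
  {"dx":-0.0434,"dy":0.0084,"dz":-0.0137},
  {"dx":-0.0434,"dy":0.0084,"dz":-0.0137},
  {"dx":-0.0434,"dy":0.0084,"dz":-0.0137},
  {"dx":-0.0434,"dy":0.0084,"dz":-0.0137},
  {"dx":-0.0434,"dy":0.0084,"dz":-0.0137},
  {"dx":-0.0434,"dy":0.0084,"dz":-0.0137},
  {"dx":-0.0434,"dy":0.0084,"dz":-0.0137},
  {"dx":-0.0434,"dy":0.0084,"dz":-0.0137},
  {"dx":-0.0434,"dy":0.0084,"dz":-0.0137},
  {"dx":-0.0434,"dy":0.0084,"dz":-0.0137},
  {},
], grip_force=40)

```text
$.motion[0]: bad value
```

```bash
python3 - <<'E'
from h import *
go([611.5,-314.7,150],rot(-79.6))
E
```

```text
t 1.3 pos [ 169.3 -549.5  242.3] open 85.6 F [-0.3 -0.3  0.2]
 tool shift mm [-491.8   92.3  -94.3]  rotvec [-1.000e-04  1.173e-01 -0.000e+00]  after-turn-frame shift [-477.4   92.3 -151.2]
```

Call:
drive_tool([
  {"gripper":0.045,"dx":0,"dy":0,"dz":0,"ax":0,"ay":0.117,"az":0},
  {"gripper":0.045,"dx":-0.0434,"dy":0.0084,"dz":-0.0137,"ax":0,"ay":0,"az":0},
  {"gripper":0.045,"dx":-0.0434,"dy":0.0084,"dz":-0.0137,"ax":0,"ay":0,"az":0},
  {"gripper":0.045,"dx":-0.0434,"dy":0.0084,"dz":-0.0137,"ax":0,"ay":0,"az":0},
  {"gripper":0.045,"dx":-0.0434,"dy":0.0084,"dz":-0.0137,"ax":0,"ay":0,"az":0},
  {"gripper":0.045,"dx":-0.0434,"dy":0.0084,"dz":-0.0137,"ax":0,"ay":0,"az":0},
  {"gripper":0.045,"dx":-0.0434,"dy":0.0084,"dz":-0.0137,"ax":0,"ay":0,"az":0},
  {"gripper":0.045,"dx":-0.0434,"dy":0.0084,"dz":-0.0137,"ax":0,"ay":0,"az":0},
  {"gripper":0.045,"dx":-0.0434,"dy":0.0084,"dz":-0.0137,"ax":0,"ay":0,"az":0},
  {"gripper":0.045,"dx":-0.0434,"dy":0.0084,"dz":-0.0137,"ax":0,"ay":0,"az":0},
  {"gripper":0.045,"dx":-0.0434,"dy":0.0084,"dz":-0.0137,"ax":0,"ay":0,"az":0},
  {"gripper":0.045,"dx":0,"dy":0,"dz":0,"ax":0,"ay":0,"az":0},
], grip_force=40)

```text
time_s: 2.5
tcp_pos: [588.1, -334.5, 154.6]
eef_rot: [[-0.985, 0.002, 0.17], [-0.17, -0.007, -0.985], [-0.001, -1.0, 0.007]]
force: [-0.7, 0.0, -0.3]
opening: 44.8
```

```bash
python3 - <<'E'
from h import *
go([611.5,-314.7,150],rot(-79.6))
E
```

```text
t 2.5 pos [ 588.1 -334.5  154.6] open 44.8 F [-0.7  0.  -0.3]
 tool shift mm [-26.4   4.5 -15.6]  rotvec [-0.0071 -0.011  -0.0011]  after-turn-frame shift [-26.6   4.6 -15.3]
```

Call:
drive_tool([
  {"gripper":0.045,"dx":-0.0264,"dy":0.0045,"dz":-0.0156,"ax":-0.007,"ay":-0.011,"az":-0.001},
  {"gripper":0.045,"dx":0,"dy":0,"dz":0,"ax":0,"ay":0,"az":0},
])

```text
time_s: 2.7
tcp_pos: [612.6, -313.6, 149.1]
eef_rot: [[-0.983, -0.001, 0.183], [-0.183, 0.0, -0.983], [0.001, -1.0, -0.0]]
force: [0.6, 0.4, 0.3]
opening: 45.0
```

```bash
python3 - <<'E'
from h import *
from plant import manip
s=manip.snapshot("wrist"); cv2.imwrite("pics/w1.png",s["img"][:,:,::-1])
P=cloud(s).reshape(-1,3)
q=P[(P[:,2]>45)&(P[:,2]<54)&(abs(P[:,0]-611)<50)&(abs(P[:,1]+315)<40)]
print(cv2.minAreaRect(q[:,:2].astype(np.float32)),len(q),q.mean(0))
q=P[(P[:,2]>22)&(P[:,2]<34)&(abs(P[:,0]-611)<90)&(abs(P[:,1]+315)<90)]
print(cv2.minAreaRect(q[:,:2].astype(np.float32)),len(q))
go([611.5,-314.7,41],rot(-79.6))
E
```

```text
((613.3006591796875, -317.2196960449219), (55.042816162109375, 11.494937896728516), 10.411981582641602) 951 [ 614.59593656 -316.73208689   49.06166721]
((617.6544189453125, -298.85186767578125), (95.58341979980469, 134.01046752929688), 10.695215225219727) 8892
t 2.75 pos [ 611.1 -315.2  149.6] open 45.2 F [-0.3 -0.5  0.6]
 tool shift mm [ -0.8 108.6  -0.5]  rotvec [-0.0008  0.0012  0.0026]  after-turn-frame shift [ -0.5 108.6  -0.4]
```

View pics/w1.png

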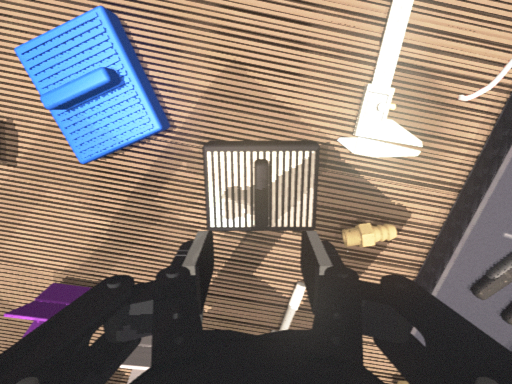

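Call:
drive_tool([
  {"gripper":0.045,"dx":-0.001,"dy":0.04,"dz":0,"ax":0,"ay":0,"az":0.002},
  {"gripper":0.045,"dx":0,"dy":0.04,"dz":0,"ax":0,"ay":0,"az":0},
  {"gripper":0.045,"dx":0,"dy":0.028,"dz":0,"ax":0,"ay":0,"az":0},
  {"gripper":0.045,"dx":0,"dy":0,"dz":0,"ax":0,"ay":0,"az":0},
])

```text
time_s: 3.15
tcp_pos: [609.9, -320.0, 42.5]
eef_rot: [[-0.984, 0.004, 0.179], [-0.179, -0.006, -0.984], [-0.002, -1.0, 0.007]]
force: [0.4, 1.1, 0.4]
opening: 45.1
```

```bash
python3 - <<'E'
from h import *
go([612,-315.4,41.5],rot(-79.6))
E
```

```text
t 3.15 pos [ 609.9 -320.    42.5] open 45.1 F [0.4 1.1 0.4]
 tool shift mm [-2.8  0.9 -4.2]  rotvec [-0.0067 -0.0016 -0.0024]  after-turn-frame shift [-2.9  1.  -4.2]
```

Call:
drive_tool([
  {"gripper":0.045,"dx":-0.0028,"dy":0.001,"dz":-0.0042,"ax":-0.0067,"ay":0,"az":-0.002},
  {"gripper":0.0,"dx":0,"dy":0,"dz":0,"ax":0,"ay":0,"az":0},
  {"gripper":0.0,"dx":0,"dy":0,"dz":0,"ax":0,"ay":0,"az":0},
  {"gripper":0.0,"dx":0,"dy":0,"dz":0,"ax":0,"ay":0,"az":0},
  {"gripper":0.0,"dx":0,"dy":0,"dz":0,"ax":0,"ay":0,"az":0},
  {"gripper":0.0,"dx":0,"dy":-0.04,"dz":0,"ax":0,"ay":0,"az":0},
  {"gripper":0.0,"dx":0,"dy":-0.04,"dz":0,"ax":0,"ay":0,"az":0},
  {"gripper":0.0,"dx":0,"dy":-0.045,"dz":0,"ax":0,"ay":0,"az":0},
])

```text
time_s: 3.95
tcp_pos: [608.3, -315.7, 168.6]
eef_rot: [[-0.984, -0.008, 0.177], [-0.177, 0.004, -0.984], [0.007, -1.0, -0.005]]
force: [1.3, -0.9, -2.0]
opening: 10.8
```

```bash
python3 - <<'E'
from h import *
go([577.8,30.3,162],rot(-91.15))
E
```

```text
t 3.95 pos [ 608.3 -315.7  168.6] open 10.8 F [ 1.3 -0.9 -2. ]
 tool shift mm [ -31.3    8.2 -345.9]  rotvec [0.0046 0.1981 0.0077]  after-turn-frame shift [  37.5    6.6 -345.3]
```

Call:
drive_tool([
  {"gripper":0.0,"dx":0,"dy":0,"dz":-0.02,"ax":0,"ay":0.1,"az":0},
  {"gripper":0.0,"dx":0,"dy":0,"dz":-0.02,"ax":0,"ay":0.098,"az":0},
  {"gripper":0.0,"dx":0.005,"dy":0,"dz":-0.044,"ax":0,"ay":0,"az":0},
  {"gripper":0.0,"dx":0.005,"dy":0,"dz":-0.044,"ax":0,"ay":0,"az":0},
  {"gripper":0.0,"dx":0.005,"dy":0,"dz":-0.044,"ax":0,"ay":0,"az":0},
  {"gripper":0.0,"dx":0.005,"dy":0,"dz":-0.044,"ax":0,"ay":0,"az":0},
  {"gripper":0.0,"dx":0.005,"dy":0,"dz":-0.044,"ax":0,"ay":0,"az":0},
  {"gripper":0.0,"dx":0.004,"dy":0,"dz":-0.044,"ax":0,"ay":0,"az":0},
  {"gripper":0.0,"dx":0.004,"dy":0,"dz":-0.04,"ax":0,"ay":0,"az":0},
  {"gripper":0.0,"dx":0,"dy":0,"dz":0,"ax":0,"ay":0,"az":0},
])

```text
time_s: 4.95
tcp_pos: [582.3, 37.5, 179.8]
eef_rot: [[-0.999, 0.017, -0.033], [0.032, -0.006, -0.999], [-0.017, -1.0, 0.006]]
force: [0.4, -1.0, -1.5]
opening: 10.3
```

```bash
python3 - <<'E'
from h import *
go([577.8,30.3,162],rot(-91.15))
E
```

```text
t 4.95 pos [582.3  37.5 179.8] open 10.3 F [ 0.4 -1.  -1.5]
 tool shift mm [ 4.6 17.7  7.2]  rotvec [-0.0058 -0.0124 -0.0168]  after-turn-frame shift [ 4.3 17.8  7.3]
```

Call:
drive_tool([
  {"gripper":0.0,"dx":0.0046,"dy":0.0177,"dz":0.0072,"ax":-0.0058,"ay":-0.0124,"az":-0.0168},
  {"gripper":0.0,"dx":0,"dy":0,"dz":0,"ax":0,"ay":0,"az":0},
])

```text
time_s: 5.15
tcp_pos: [577.5, 31.7, 162.7]
eef_rot: [[-1.0, 0.001, -0.015], [0.015, -0.001, -1.0], [-0.001, -1.0, 0.0]]
force: [0.2, -0.6, -3.2]
opening: 11.0
```

```bash
python3 - <<'E'
from h import *
from plant import manip
go([577.8,30.3,162],rot(-91.15))
s=manip.snapshot("wrist"); cv2.imwrite("pics/w2.png",s["img"][:,:,::-1])
s=manip.snapshot("scene"); cv2.imwrite("pics/s2.png",cv2.resize(s["img"][100:292,150:406,::-1],(800,600)))
go([577.8,30.3,162],rot(-91.15))
E
```

```text
t 5.15 pos [577.5  31.7 162.7] open 11.0 F [ 0.2 -0.6 -3.2]
 tool shift mm [-0.3  0.7  1.4]  rotvec [-0.0005  0.0046 -0.0013]  after-turn-frame shift [-0.3  0.7  1.4]
t 5.25 pos [579.8  31.8 165. ] open 10.7 F [ 0.5  0.5 -1.9]
 tool shift mm [2.  3.  1.5]  rotvec [ 0.0002  0.0034 -0.0074]  after-turn-frame shift [2.  3.  1.5]
```

View pics/w2.png

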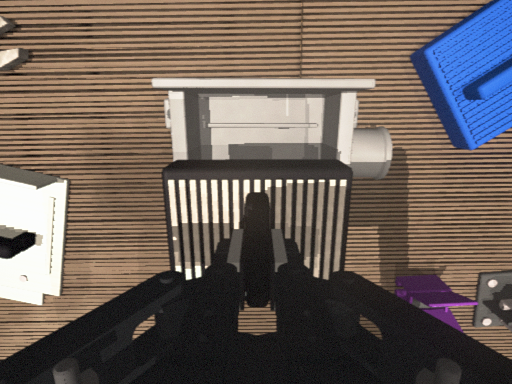

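View pics/s2.png

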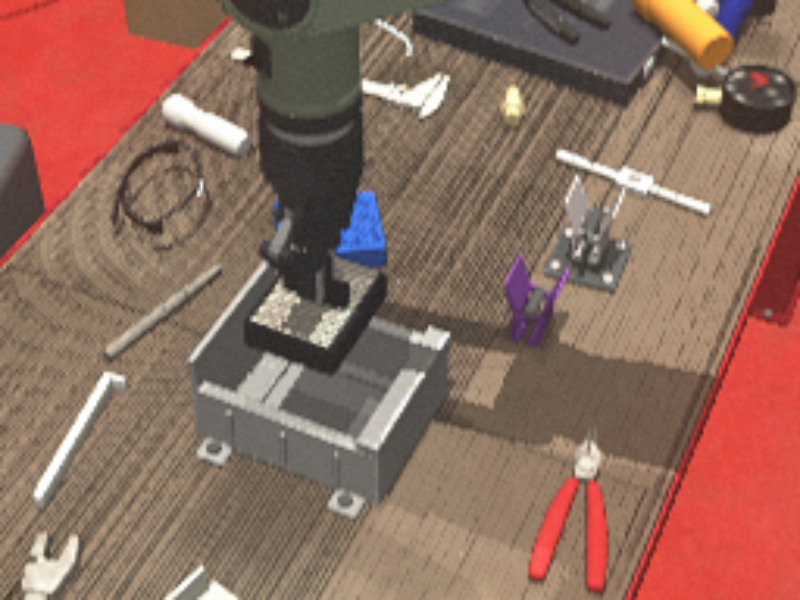

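Call:
drive_tool([
  {"gripper":0.0,"dx":0.001,"dy":0.04,"dz":0.0015,"ax":0,"ay":0.003,"az":-0.003},
  {"gripper":0.0,"dx":0,"dy":0.035,"dz":0,"ax":0,"ay":0,"az":0},
  {"gripper":0.0,"dx":0,"dy":0.02,"dz":0,"ax":0,"ay":0,"az":0},
  {"gripper":0.0,"dx":0,"dy":0.0,"dz":0,"ax":0,"ay":0,"az":0},
])

```text
time_s: 5.65
tcp_pos: [585.0, 28.0, 73.0]
eef_rot: [[-1.0, 0.018, -0.024], [0.024, -0.0, -1.0], [-0.018, -1.0, -0.0]]
force: [-0.9, -0.1, -1.9]
opening: 10.7
```

```bash
python3 - <<'E'
from h import *
go([577.8,30.3,50],rot(-91.15))
E
```

```text
t 5.65 pos [585.  28.  73.] open 10.7 F [-0.9 -0.1 -1.9]
 tool shift mm [ 7.7 22.9 -2.1]  rotvec [ 0.0003 -0.0043 -0.0184]  after-turn-frame shift [ 7.3 23.  -2.2]
```

Call:
drive_tool([
  {"gripper":0.0,"dx":0.0075,"dy":0.005,"dz":-0.0021,"ax":0,"ay":-0.004,"az":-0.0184},
  {"gripper":0.0,"dx":0,"dy":0.008,"dz":0,"ax":0,"ay":0,"az":0},
  {"gripper":0.0,"dx":0,"dy":0.005,"dz":0,"ax":0,"ay":0,"az":0},
  {"gripper":0.0,"dx":0,"dy":0.0,"dz":0,"ax":0,"ay":0,"az":0},
])

```text
time_s: 6.05
tcp_pos: [580.5, 29.7, 58.0]
eef_rot: [[-1.0, 0.007, -0.022], [0.022, 0.001, -1.0], [-0.007, -1.0, -0.001]]
force: [-0.1, -0.2, -1.8]
opening: 10.8
```

```bash
python3 - <<'E'
from h import *
go([577.8,30.3,48.5],rot(-91.15))
E
```

```text
t 6.05 pos [580.5  29.7  58. ] open 10.8 F [-0.1 -0.2 -1.8]
 tool shift mm [ 2.8  9.5 -0.5]  rotvec [ 0.0007 -0.0017 -0.0068]  after-turn-frame shift [ 2.8  9.5 -0.6]
```

Call:
drive_tool([
  {"gripper":0.0,"dx":0.0028,"dy":0.005,"dz":-0.0005,"ax":0,"ay":0,"az":-0.007},
  {"gripper":0.0,"dx":0,"dy":0.005,"dz":0,"ax":0,"ay":0,"az":0},
  {"gripper":0.0,"dx":0,"dy":0.0,"dz":0,"ax":0,"ay":0,"az":0},
])

```text
time_s: 6.35
tcp_pos: [578.5, 30.5, 53.4]
eef_rot: [[-1.0, 0.003, -0.022], [0.022, 0.001, -1.0], [-0.003, -1.0, -0.001]]
force: [-0.5, 0.2, -1.4]
opening: 11.0
```

```bash
python3 - <<'E'
from h import *
go([577.8,30.3,48.5],rot(-91.15))
E
```

```text
t 6.35 pos [578.5  30.5  53.4] open 11.0 F [-0.5  0.2 -1.4]
 tool shift mm [0.7 4.9 0.2]  rotvec [ 0.0009 -0.0016 -0.0028]  after-turn-frame shift [0.7 4.9 0.2]
```

Call:
drive_tool([
  {"gripper":0.0,"dx":0.0007,"dy":0.005,"dz":0,"ax":0,"ay":0,"az":-0.003},
  {"gripper":0.0,"dx":0,"dy":0.003,"dz":0,"ax":0,"ay":0,"az":0},
  {"gripper":0.0,"dx":0,"dy":0.0,"dz":0,"ax":0,"ay":0,"az":0},
])

```text
time_s: 6.65
tcp_pos: [579.1, 30.6, 53.0]
eef_rot: [[-1.0, 0.005, -0.021], [0.021, 0.001, -1.0], [-0.005, -1.0, -0.001]]
force: [-0.8, 0.2, -1.8]
opening: 10.6
```

Call:
drive_tool([
  {"gripper":0.0,"dx":0.001,"dy":0.008,"dz":0,"ax":0,"ay":0,"az":-0.003},
])

```text
time_s: 6.75
tcp_pos: [579.9, 30.7, 51.7]
eef_rot: [[-1.0, 0.007, -0.021], [0.021, 0.001, -1.0], [-0.007, -1.0, -0.001]]
force: [-22.0, -1.3, 88.6]
opening: 10.9
```

```bash
python3 - <<'E'
from h import *
from plant import manip
go([577.8,30.3,48.5],rot(-91.15))
for i in range(4):
    o=manip.get_obs();print(o["time_s"],o["tcp_pos"],o["force"])
E
```

```text
t 6.75 pos [579.9  30.7  51.7] open 10.9 F [-22.   -1.3  88.6]
 tool shift mm [2.1 3.1 0.4]  rotvec [ 0.0011 -0.0008 -0.0072]  after-turn-frame shift [2.  3.2 0.4]
6.75 [579.85020977  30.67243631  51.66034879] [-21.97681782  -1.25305694  88.56941541]
6.75 [579.85020977  30.67243631  51.66034879] [-21.97681782  -1.25305694  88.56941541]
6.75 [579.85020977  30.67243631  51.66034879] [-21.97681782  -1.25305694  88.56941541]
6.75 [579.85020977  30.67243631  51.66034879] [-21.97681782  -1.25305694  88.56941541]
```

Call:
drive_tool([
  {"gripper":0.03,"dx":0,"dy":-0.003,"dz":0,"ax":0,"ay":0,"az":0},
  {"gripper":0.03,"dx":0,"dy":0,"dz":0,"ax":0,"ay":0,"az":0},
  {"gripper":0.03,"dx":0,"dy":0,"dz":0,"ax":0,"ay":0,"az":0},
  {"gripper":0.03,"dx":0,"dy":-0.04,"dz":0,"ax":0,"ay":0,"az":0},
  {"gripper":0.045,"dx":0,"dy":-0.04,"dz":0,"ax":0,"ay":0,"az":0},
  {"gripper":0.06,"dx":0,"dy":-0.04,"dz":0,"ax":0,"ay":0,"az":0},
])

```text
time_s: 7.35
tcp_pos: [575.6, 30.6, 169.7]
eef_rot: [[-1.0, -0.008, -0.021], [0.021, 0.0, -1.0], [0.008, -1.0, -0.0]]
force: [0.3, -0.8, -0.0]
opening: 57.8
```

```bash
python3 - <<'E'
from h import *
from plant import manip
s=manip.snapshot("wrist"); cv2.imwrite("pics/w3.png",s["img"][:,:,::-1])
P=cloud(s).reshape(-1,3)
q=P[(P[:,2]>48)&(P[:,2]<60)&(abs(P[:,0]-578)<50)&(abs(P[:,1]-30)<40)]
print(cv2.minAreaRect(q[:,:2].astype(np.float32)),len(q),q.mean(0))
q=P[(P[:,2]>22)&(P[:,2]<40)&(abs(P[:,0]-578)<70)&(abs(P[:,1]-30)<56)]
print(np.percentile(q,[5,50,95],axis=0))
go([527,304,162],rot(-14.6))
go([527,304,162],rot(165.4))
print(manip.get_obs()["joint_positions"])
E
```

```text
((580.7981567382812, 30.62867546081543), (11.44959831237793, 54.705562591552734), 89.0790786743164) 875 [581.76276911  30.51367423  54.9891057 ]
[[545.51076618 -13.85050464  31.68609337]
 [585.94130884  37.01467774  34.05038172]
 [618.78937603  79.0971919   36.04858502]]
t 7.4 pos [579.6  30.7 177.2] open 59.8 F [1.9 0.7 4.2]
 tool shift mm [  58.4   15.1 -272.1]  rotvec [-0.0028 -1.3368 -0.0055]  after-turn-frame shift [-251.2   15.2 -119.8]
t 7.4 pos [579.6  30.7 177.2] open 59.8 F [1.9 0.7 4.2]
 tool shift mm [  58.4   15.1 -272.1]  rotvec [ 0.0058  1.8048 -0.003 ]  after-turn-frame shift [251.2  15.2 119.8]
[3.27166994e-02 3.72991975e-01 1.65570631e+00 8.81916575e-04
 1.10723450e+00 1.62397386e+00]
```

View pics/w3.png

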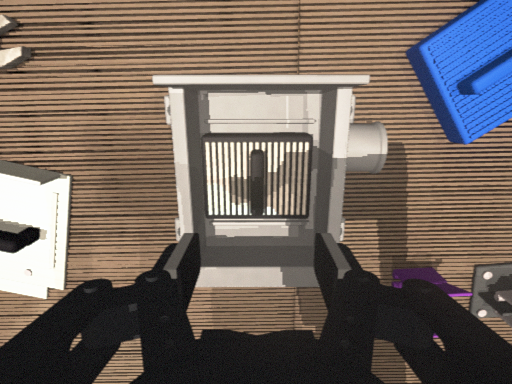

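Call:
drive_tool([
  {"gripper":0.05,"dx":0,"dy":0,"dz":-0.04,"ax":0,"ay":0,"az":0},
  {"gripper":0.05,"dx":0.005,"dy":0,"dz":-0.045,"ax":0,"ay":0,"az":0},
  {"gripper":0.05,"dx":0.005,"dy":0,"dz":-0.045,"ax":0,"ay":-0.149,"az":0},
  {"gripper":0.05,"dx":0,"dy":0,"dz":0,"ax":0,"ay":-0.149,"az":0},
  {"gripper":0.05,"dx":0,"dy":0,"dz":0,"ax":0,"ay":-0.149,"az":0},
  {"gripper":0.05,"dx":0,"dy":0,"dz":0,"ax":0,"ay":-0.149,"az":0},
  {"gripper":0.05,"dx":0,"dy":0,"dz":0,"ax":0,"ay":-0.149,"az":0},
  {"gripper":0.05,"dx":0,"dy":0,"dz":0,"ax":0,"ay":-0.149,"az":0},
  {"gripper":0.05,"dx":0,"dy":0,"dz":0,"ax":0,"ay":-0.149,"az":0},
  {"gripper":0.05,"dx":0,"dy":0,"dz":0,"ax":0,"ay":-0.149,"az":0},
  {"gripper":0.05,"dx":0,"dy":0,"dz":0,"ax":0,"ay":-0.149,"az":0},
])

```text
time_s: 8.5
tcp_pos: [572.6, 166.7, 163.7]
eef_rot: [[-0.242, -0.004, 0.97], [-0.97, -0.002, -0.242], [0.003, -1.0, -0.004]]
force: [-0.1, 0.2, 0.7]
opening: 50.0
```

```bash
python3 - <<'E'
from h import *
go([527,304,135],rot(-14.6))
E
```

```text
t 8.5 pos [572.6 166.7 163.7] open 50.0 F [-0.1  0.2  0.7]
 tool shift mm [-122.3   28.6  -77.3]  rotvec [0.0035 0.0104 0.0033]  after-turn-frame shift [-121.4   28.7  -78.7]
```

Call:
drive_tool([
  {"gripper":0.05,"dx":-0.04,"dy":0.009,"dz":-0.026,"ax":0.003,"ay":0.01,"az":0.003},
  {"gripper":0.05,"dx":-0.04,"dy":0.009,"dz":-0.026,"ax":0,"ay":0,"az":0},
  {"gripper":0.05,"dx":-0.041,"dy":0.009,"dz":-0.026,"ax":0,"ay":0,"az":0},
  {"gripper":0.05,"dx":0,"dy":0,"dz":0,"ax":0,"ay":0,"az":0},
])

```text
time_s: 8.9
tcp_pos: [526.5, 305.5, 129.3]
eef_rot: [[-0.254, -0.005, 0.967], [-0.967, -0.003, -0.254], [0.004, -1.0, -0.004]]
force: [0.6, -0.6, 0.0]
opening: 49.9
```

```bash
python3 - <<'E'
from h import *
from plant import manip
go([527,304,135],rot(-14.6))
s=manip.snapshot("wrist"); cv2.imwrite("pics/w4.png",s["img"][:,:,::-1])
P=cloud(s).reshape(-1,3); g=s["img"].astype(int).sum(-1).reshape(-1)
q=P[(P[:,2]>35)&(P[:,2]<46)&(abs(P[:,0]-527)<50)&(abs(P[:,1]-304)<70)&(g<250)]
if len(q)>5: print(cv2.minAreaRect(q[:,:2].astype(np.float32)),len(q),q.mean(0))
q=P[(P[:,2]>26)&(P[:,2]<41)&(abs(P[:,0]-594)<45)&(abs(P[:,1]-289)<80)&(g>300)]
if len(q)>5: print("flange",cv2.minAreaRect(q[:,:2].astype(np.float32)),len(q),q.mean(0))
go([527,304,28],rot(-14.6))
E
```

```text
t 8.9 pos [526.5 305.5 129.3] open 49.9 F [ 0.6 -0.6  0. ]
 tool shift mm [ 1.3 -5.7  0.9]  rotvec [ 0.0038 -0.0021  0.0038]  after-turn-frame shift [ 1.3 -5.7  0.9]
((527.5833740234375, 306.28656005859375), (82.4444808959961, 12.829229354858398), 75.80731201171875) 1687 [528.36682822 308.15064426  39.89556255]
flange ((596.0326538085938, 293.3583679199219), (109.27991485595703, 4.587708950042725), 75.8235092163086) 659 [597.41535748 299.55487649  34.20972499]
t 8.95 pos [527.3 303.3 129.6] open 49.8 F [ 0.5  0.6 -0.6]
 tool shift mm [ -1.2 101.6  -0.2]  rotvec [ 0.0028 -0.0029  0.0053]  after-turn-frame shift [ -0.6 101.6  -0.5]
```

View pics/w4.png

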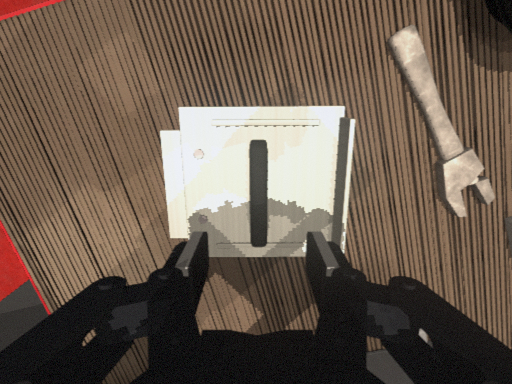

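Call:
drive_tool([
  {"gripper":0.05,"dx":-0.0015,"dy":0.04,"dz":0,"ax":0.003,"ay":-0.005,"az":0.005},
  {"gripper":0.05,"dx":0,"dy":0.035,"dz":0,"ax":0,"ay":0,"az":0},
  {"gripper":0.05,"dx":0,"dy":0.02,"dz":0,"ax":0,"ay":0,"az":0},
  {"gripper":0.05,"dx":0,"dy":0,"dz":0,"ax":0,"ay":0,"az":0},
])

```text
time_s: 9.35
tcp_pos: [529.8, 301.9, 30.3]
eef_rot: [[-0.25, 0.002, 0.968], [-0.968, -0.002, -0.25], [0.001, -1.0, 0.002]]
force: [-0.2, -1.0, -0.3]
opening: 50.1
```

```bash
python3 - <<'E'
from h import *
go([527.2,305,27.5],rot(-14.3))
E
```

```text
t 9.35 pos [529.8 301.9  30.3] open 50.1 F [-0.2 -1.  -0.3]
 tool shift mm [-2.3  2.7 -3.3]  rotvec [-0.0024 -0.0031  0.001 ]  after-turn-frame shift [-2.3  2.8 -3.3]
```

Call:
drive_tool([
  {"gripper":0.05,"dx":-0.0023,"dy":0.0028,"dz":-0.0033,"ax":-0.002,"ay":-0.003,"az":0},
  {"gripper":0.0,"dx":0,"dy":0,"dz":0,"ax":0,"ay":0,"az":0},
  {"gripper":0.0,"dx":0,"dy":0,"dz":0,"ax":0,"ay":0,"az":0},
  {"gripper":0.0,"dx":0,"dy":0,"dz":0,"ax":0,"ay":0,"az":0},
  {"gripper":0.0,"dx":0,"dy":0,"dz":0,"ax":0,"ay":0,"az":0},
], grip_force=90)

```text
time_s: 9.85
tcp_pos: [529.7, 304.0, 30.5]
eef_rot: [[-0.249, 0.005, 0.968], [-0.968, 0.001, -0.249], [-0.002, -1.0, 0.004]]
force: [-0.1, 0.1, -2.4]
opening: 12.1
```

```bash
python3 - <<'E'
from h import *
go([527.2,305,200],rot(-14.3))
E
```

```text
t 9.85 pos [529.7 304.   30.5] open 12.1 F [-0.1  0.1 -2.4]
 tool shift mm [  -0.7 -169.6   -2. ]  rotvec [-0.0041 -0.0024 -0.002 ]  after-turn-frame shift [  -0.3 -169.5   -2.7]
```

Call:
drive_tool([
  {"gripper":0.0,"dx":0,"dy":-0.03,"dz":0,"ax":0,"ay":0,"az":0},
  {"gripper":0.0,"dx":0,"dy":-0.04,"dz":0,"ax":0,"ay":0,"az":0},
  {"gripper":0.0,"dx":0,"dy":-0.04,"dz":0,"ax":0,"ay":0,"az":0},
  {"gripper":0.0,"dx":0,"dy":-0.04,"dz":0,"ax":0,"ay":0,"az":0},
  {"gripper":0.0,"dx":0,"dy":-0.04,"dz":0,"ax":0,"ay":0,"az":0},
  {"gripper":0.0,"dx":0,"dy":0,"dz":0,"ax":0.1,"ay":-0.115,"az":0},
  {"gripper":0.0,"dx":0,"dy":0,"dz":0,"ax":0.1,"ay":-0.115,"az":0},
  {"gripper":0.0,"dx":0,"dy":0,"dz":0,"ax":0.14,"ay":0,"az":0},
])

```text
time_s: 10.65
tcp_pos: [532.2, 303.7, 230.4]
eef_rot: [[-0.027, 0.339, 0.94], [-0.999, -0.028, -0.019], [0.02, -0.94, 0.339]]
force: [0.4, -1.0, -2.4]
opening: 12.3
```

```bash
cat >> h.py <<'E'
BOX=np.array([577.8,30.3,0]); BYAW=np.radians(-1.15)
TC=np.array([6,0,29.])   # TCP in cover frame
def cov(th,s=0,up=0,dy=0,piv=(-60,62)):
    Rb=Ro.from_euler('z',BYAW).as_matrix(); Rc=Ro.from_euler('y',-th).as_matrix()
    o=np.array([piv[0],dy,piv[1]+up])+Rc@(np.array([s+60,0,0])+TC)
    return BOX+Rb@o, Rb@Rc@rot(0)
def covnow(tc=None):
    from plant import manip
    o=manip.get_obs(); Rb=Ro.from_euler('z',BYAW).as_matrix()
    Rc=Rb.T@o["eef_rot"]@rot(0).T
    c=Rb.T@(o["tcp_pos"]-BOX)-Rc@TC
    tg=c+Rc@np.array([-77.5,0,2]); pv=c+Rc@np.array([-60,0,0])
    print("cover in box",c.round(1),"tongue",tg.round(1),"pivot",pv.round(1),"euler zyx",Ro.from_matrix(Rc).as_euler('zyx').round(3),"F",o["force"].round(1),"t",round(o["time_s"],2))
E
python3 - <<'E'
from h import *
go(*cov(0.4,60,60)); covnow()
E
```

```text
t 10.65 pos [532.2 303.7 230.4] open 12.3 F [ 0.4 -1.  -2.4]
 tool shift mm [271.   68.8  79.1]  rotvec [0.0538 0.0004 0.0209]  after-turn-frame shift [272.4  67.3  75.6]
cover in box [-46.9 271.8 201. ] tongue [-120.5  271.9  176.6] pivot [-103.3  271.8  180.7] euler zyx [-0.008 -0.346 -0.022] F [ 0.4 -1.  -2.4] t 10.65
```

Call:
drive_tool([
  {"gripper":0.0,"dx":0,"dy":0,"dz":0,"ax":0.054,"ay":0,"az":0.021},
  {"gripper":0.0,"dx":0.038,"dy":0.009,"dz":0.0105,"ax":0,"ay":0,"az":0},
  {"gripper":0.0,"dx":0.038,"dy":0.009,"dz":0.0105,"ax":0,"ay":0,"az":0},
  {"gripper":0.0,"dx":0.038,"dy":0.009,"dz":0.0105,"ax":0,"ay":0,"az":0},
  {"gripper":0.0,"dx":0.038,"dy":0.009,"dz":0.0105,"ax":0,"ay":0,"az":0},
  {"gripper":0.0,"dx":0.038,"dy":0.009,"dz":0.0105,"ax":0,"ay":0,"az":0},
  {"gripper":0.0,"dx":0.038,"dy":0.009,"dz":0.0105,"ax":0,"ay":0,"az":0},
  {"gripper":0.0,"dx":0.038,"dy":0.009,"dz":0.0105,"ax":0,"ay":0,"az":0},
  {"gripper":0.0,"dx":0,"dy":0,"dz":0,"ax":0,"ay":0,"az":0},
])

```text
time_s: 11.55
tcp_pos: [614.3, 29.0, 199.4]
eef_rot: [[-0.009, 0.388, 0.922], [-1.0, -0.003, -0.008], [-0.0, -0.922, 0.388]]
force: [-0.1, 1.2, -2.8]
opening: 12.4
```

```bash
python3 - <<'E'
from h import *
go(*cov(0.4,40,40)); covnow()
from plant import manip
s=manip.snapshot("wrist"); cv2.imwrite("pics/w5.png",s["img"][:,:,::-1])
s=manip.snapshot("scene"); cv2.imwrite("pics/s5.png",cv2.resize(s["img"][120:312,150:406,::-1],(800,600)))
pickle.dump(s,open("s5.pkl","wb"))
go(*cov(0.4,40,40)); covnow()
E
```

```text
t 11.55 pos [614.3  29.  199.4] open 12.4 F [-0.1  1.2 -2.8]
 tool shift mm [ -0.7  23.2 -20.8]  rotvec [ 0.0021  0.0101 -0.0046]  after-turn-frame shift [ -0.6  23.1 -20.8]
cover in box [ 42.2  -0.5 170.3] tongue [-30.   -1.3 142.2] pivot [-13.1  -1.1 147.1] euler zyx [ 0.012 -0.398  0.005] F [-0.1  1.2 -2.8] t 11.55
t 11.65 pos [613.4  32.2 199.6] open 12.3 F [-0.4  1.3 -3.1]
 tool shift mm [  2.5  23.7 -20. ]  rotvec [ 0.0025  0.0122 -0.0068]  after-turn-frame shift [  2.6  23.7 -20. ]
cover in box [ 41.3   2.7 170.6] tongue [-31.    1.8 142.4] pivot [-14.1   2.  147.3] euler zyx [ 0.015 -0.397  0.007] F [-0.4  1.3 -3.1] t 11.65
```

View pics/w5.png

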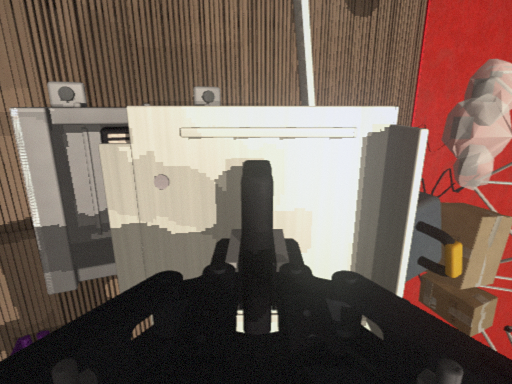

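View pics/s5.png

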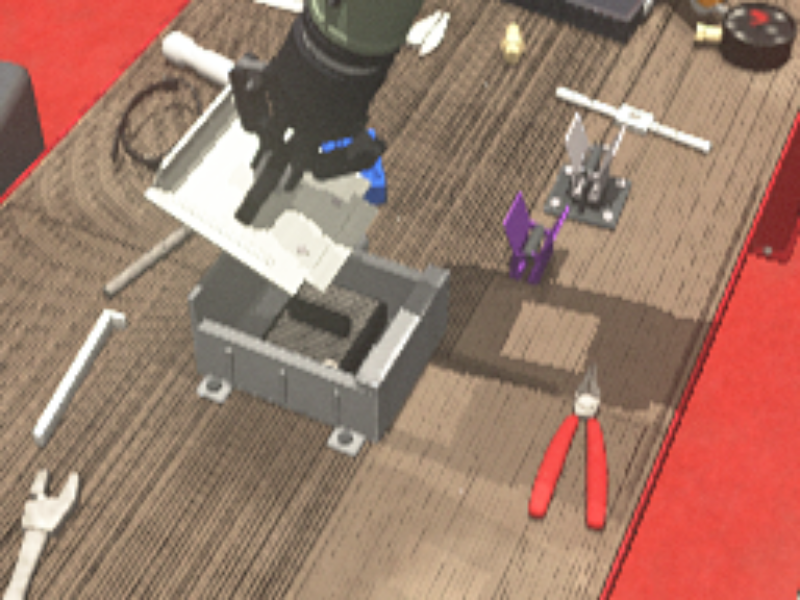

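```bash
python3 - <<'E'
from h import *
from plant import manip
s=pickle.load(open("s5.pkl","rb"));P=cloud(s).reshape(-1,3); g=s["img"].astype(int).sum(-1).reshape(-1)
o=manip.get_obs(); Rc=o["eef_rot"]@rot(0).T
Q=(P-o["tcp_pos"])@Rc+TC
m=(Q[:,2]>0)&(Q[:,2]<11)&(abs(Q[:,0])<90)&(abs(Q[:,1])<85)
q=Q[m]; A=np.c_[q[:,:2],np.ones(len(q))]; print(len(q),np.linalg.lstsq(A,q[:,2],rcond=None)[0],np.percentile(q,[1,50,99],axis=0).round(1))
m=m&(Q[:,0]>-60)&(Q[:,0]<72)
print(cv2.minAreaRect(Q[m][:,:2].astype(np.float32)))
m=(Q[:,2]>20)&(Q[:,2]<38)&(Q[:,0]>60)&(Q[:,0]<90)&(abs(Q[:,1])<85);print("fl",np.percentile(Q[m],[2,50,98],axis=0).round(1))
E
```

```text
2052 [ 2.36891981e-03 -8.27206462e-04  4.16419480e+00] [[-75.9 -61.1   0.4]
 [-10.5  17.8   4.1]
 [ 73.5  69.1   8.6]]
((6.025211334228516, 0.108642578125), (132.1827850341797, 141.64759826660156), 0.19348396360874176)
fl [[ 73.  -41.9  20.6]
 [ 74.1  13.6  32.6]
 [ 77.2  59.7  36.6]]
```

```bash
sed -i 's/TC=np.array(\[6,0,29.\])/TC=np.array([6,0,29.7])/' h.py; python3 - <<'E'
from h import *
go(*cov(0.4,30,5)); 
E
```

```text
t 11.65 pos [613.4  32.2 199.6] open 12.3 F [-0.4  1.3 -3.1]
 tool shift mm [  2.5  55.3 -43.6]  rotvec [ 0.0025  0.0122 -0.0068]  after-turn-frame shift [  2.6  55.2 -43.7]
```

Call:
drive_tool([
  {"gripper":0.0,"dx":0.0025,"dy":0.02,"dz":-0.016,"ax":0.002,"ay":0.012,"az":-0.007},
  {"gripper":0.0,"dx":0,"dy":0.018,"dz":-0.014,"ax":0,"ay":0,"az":0},
  {"gripper":0.0,"dx":0,"dy":0.017,"dz":-0.0135,"ax":0,"ay":0,"az":0},
  {"gripper":0.0,"dx":0,"dy":0,"dz":0,"ax":0,"ay":0,"az":0},
])

```text
time_s: 12.05
tcp_pos: [593.0, 34.9, 132.0]
eef_rot: [[-0.015, 0.39, 0.921], [-1.0, -0.005, -0.014], [-0.001, -0.921, 0.39]]
force: [0.2, 0.2, -2.0]
opening: 12.4
```

```bash
python3 - <<'E'
from h import *
covnow()
go(*cov(0.4,30,5)); 
go(*cov(0.4,15,2)); 
E
```

```text
cover in box [ 21.1   5.  102.3] tongue [-51.    4.6  73.9] pivot [-34.1   4.7  78.9] euler zyx [ 0.006 -0.401  0.003] F [ 0.2  0.2 -2. ] t 12.05
t 12.05 pos [593.   34.9 132. ] open 12.4 F [ 0.2  0.2 -2. ]
 tool shift mm [4.9 0.9 1.5]  rotvec [-0.0011  0.0043 -0.0028]  after-turn-frame shift [4.9 0.9 1.5]
t 12.05 pos [593.   34.9 132. ] open 12.4 F [ 0.2  0.2 -2. ]
 tool shift mm [  4.8   3.7 -14.7]  rotvec [-0.0011  0.0043 -0.0028]  after-turn-frame shift [  4.9   3.7 -14.6]
```

Call:
drive_tool([
  {"gripper":0.0,"dx":0.005,"dy":0.002,"dz":-0.005,"ax":0,"ay":0.004,"az":-0.003},
  {"gripper":0.0,"dx":0,"dy":0.002,"dz":-0.01,"ax":0,"ay":0,"az":0},
  {"gripper":0.0,"dx":0,"dy":0,"dz":0,"ax":0,"ay":0,"az":0},
])

```text
time_s: 12.35
tcp_pos: [581.1, 32.3, 124.6]
eef_rot: [[-0.017, 0.394, 0.919], [-1.0, -0.006, -0.015], [-0.0, -0.919, 0.394]]
force: [1.0, -0.2, -2.2]
opening: 12.0
```

```bash
python3 - <<'E'
from h import *
covnow()
go(*cov(0.4,15,2)); 
go(*cov(0.4,4,1)); 
E
```

```text
cover in box [ 9.5  2.1 94.9] tongue [-62.5   1.8  66.2] pivot [-45.7   1.9  71.3] euler zyx [ 0.004 -0.405  0.002] F [ 1.  -0.2 -2.2] t 12.35
t 12.35 pos [581.1  32.3 124.6] open 12.0 F [ 1.  -0.2 -2.2]
 tool shift mm [ 2.1  1.5 -0.9]  rotvec [-0.0053  0.0032 -0.0015]  after-turn-frame shift [ 2.1  1.5 -0.9]
t 12.35 pos [581.1  32.3 124.6] open 12.0 F [ 1.  -0.2 -2.2]
 tool shift mm [  2.    2.3 -12.3]  rotvec [-0.0053  0.0032 -0.0015]  after-turn-frame shift [  2.1   2.4 -12.3]
```

Call:
drive_tool([
  {"gripper":0.0,"dx":0.002,"dy":0.003,"dz":-0.003,"ax":-0.004,"ay":0.003,"az":-0.002},
  {"gripper":0.0,"dx":0,"dy":0.001,"dz":-0.006,"ax":0,"ay":0,"az":0},
  {"gripper":0.0,"dx":0,"dy":0,"dz":-0.004,"ax":0,"ay":0,"az":0},
  {"gripper":0.0,"dx":0,"dy":0,"dz":0,"ax":0,"ay":0,"az":0},
])

```text
time_s: 12.75
tcp_pos: [571.3, 30.4, 117.4]
eef_rot: [[-0.021, 0.395, 0.919], [-1.0, -0.008, -0.019], [0.0, -0.919, 0.395]]
force: [0.6, -0.5, -1.3]
opening: 12.1
```

```bash
python3 - <<'E'
from h import *
covnow()
go(*cov(0.4,4,1)); 
go(*cov(0.4,0,0)); 
E
```

```text
cover in box [-0.3 -0.  87.7] tongue [-72.3   0.   59. ] pivot [-55.4  -0.   64.1] euler zyx [-0.001 -0.406 -0.   ] F [ 0.6 -0.5 -1.3] t 12.75
t 12.75 pos [571.3  30.4 117.4] open 12.1 F [ 0.6 -0.5 -1.3]
 tool shift mm [-0.  -0.4 -0.5]  rotvec [-0.0057 -0.0004  0.0004]  after-turn-frame shift [-0.  -0.4 -0.5]
t 12.75 pos [571.3  30.4 117.4] open 12.1 F [ 0.6 -0.5 -1.3]
 tool shift mm [-0.   0.5 -4.9]  rotvec [-0.0057 -0.0004  0.0004]  after-turn-frame shift [-0.   0.5 -4.9]
```

Call:
drive_tool([
  {"gripper":0.0,"dx":0,"dy":0,"dz":-0.004,"ax":-0.004,"ay":0,"az":0},
  {"gripper":0.0,"dx":0,"dy":0,"dz":0,"ax":0,"ay":0,"az":0},
])

```text
time_s: 12.95
tcp_pos: [567.5, 30.4, 115.9]
eef_rot: [[-0.021, 0.391, 0.92], [-1.0, -0.008, -0.019], [0.0, -0.92, 0.391]]
force: [-0.3, 0.1, -2.9]
opening: 11.8
```

```bash
python3 - <<'E'
from h import *
covnow()
from plant import manip
s=manip.snapshot("scene"); cv2.imwrite("pics/s6.png",cv2.resize(s["img"][120:312,150:406,::-1],(800,600)))
go(*cov(0.3,1,0)); 
E
```

```text
cover in box [-4.3 -0.1 86.2] tongue [-76.4  -0.1  57.7] pivot [-59.5  -0.1  62.7] euler zyx [-0.001 -0.402 -0.001] F [-0.3  0.1 -2.9] t 12.95
t 13.0 pos [568.   30.5 116.2] open 12.0 F [ 0.3 -0.3 -2.2]
 tool shift mm [-0.   7.5  2.2]  rotvec [-0.103  -0.0005  0.0003]  after-turn-frame shift [-0.   7.3  3. ]
```

View pics/s6.png

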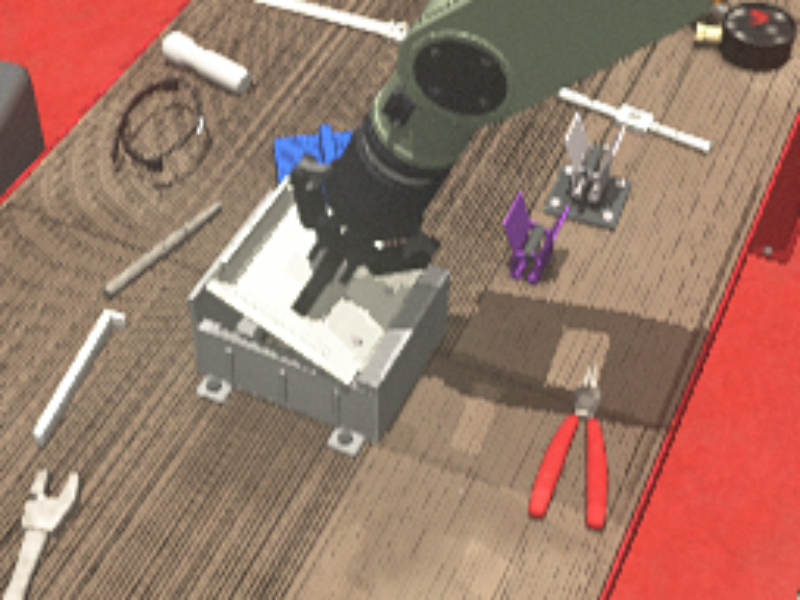

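Call:
drive_tool([
  {"gripper":0.0,"dx":0,"dy":0.0036,"dz":0.0015,"ax":-0.05,"ay":0,"az":0},
  {"gripper":0.0,"dx":0,"dy":0.0036,"dz":0.0012,"ax":-0.05,"ay":0,"az":0},
  {"gripper":0.0,"dx":0,"dy":0,"dz":0,"ax":0,"ay":0,"az":0},
])

```text
time_s: 13.3
tcp_pos: [573.6, 30.4, 110.8]
eef_rot: [[-0.021, 0.297, 0.955], [-1.0, -0.006, -0.02], [-0.0, -0.955, 0.297]]
force: [0.3, 0.3, -3.0]
opening: 12.2
```

```bash
python3 - <<'E'
from h import *
covnow()
go(*cov(0.2,0.8,0.3)); 
E
```

```text
cover in box [-1.1  0.  80.7] tongue [-75.7   0.1  59.6] pivot [-58.4   0.1  62.9] euler zyx [-0.    -0.301 -0.   ] F [ 0.3  0.3 -3. ] t 13.3
t 13.3 pos [573.6  30.4 110.8] open 12.2 F [ 0.3  0.3 -3. ]
 tool shift mm [0.  7.  1.8]  rotvec [-0.1014 -0.0005  0.    ]  after-turn-frame shift [0.  6.8 2.5]
```

Call:
drive_tool([
  {"gripper":0.0,"dx":0,"dy":0.0035,"dz":0.0011,"ax":-0.05,"ay":0,"az":0},
  {"gripper":0.0,"dx":0,"dy":0.0035,"dz":0.0009,"ax":-0.05,"ay":0,"az":0},
  {"gripper":0.0,"dx":0,"dy":0,"dz":0,"ax":0,"ay":0,"az":0},
])

```text
time_s: 13.6
tcp_pos: [577.3, 30.3, 104.4]
eef_rot: [[-0.021, 0.2, 0.98], [-1.0, -0.004, -0.02], [0.0, -0.98, 0.2]]
force: [0.8, -0.7, -1.7]
opening: 12.2
```

```bash
python3 - <<'E'
from h import *
covnow()
go(*cov(0.1,0.5,0.3)); 
E
```

```text
cover in box [-0.4 -0.1 74.1] tongue [-76.8  -0.   60.6] pivot [-59.2  -0.   62.1] euler zyx [-0.001 -0.201 -0.   ] F [ 0.8 -0.7 -1.7] t 13.6
t 13.6 pos [577.3  30.3 104.4] open 12.2 F [ 0.8 -0.7 -1.7]
 tool shift mm [-0.1  6.6  2.4]  rotvec [-0.1013 -0.0005  0.0002]  after-turn-frame shift [-0.1  6.3  3.1]
```

Call:
drive_tool([
  {"gripper":0.0,"dx":0,"dy":0.0033,"dz":0.0013,"ax":-0.05,"ay":0,"az":0},
  {"gripper":0.0,"dx":0,"dy":0.0033,"dz":0.0011,"ax":-0.05,"ay":0,"az":0},
  {"gripper":0.0,"dx":0,"dy":0,"dz":0,"ax":0,"ay":0,"az":0},
])

```text
time_s: 13.9
tcp_pos: [579.9, 30.1, 98.2]
eef_rot: [[-0.021, 0.103, 0.994], [-1.0, -0.003, -0.021], [0.0, -0.995, 0.103]]
force: [1.1, -0.1, -2.0]
opening: 12.4
```

```bash
python3 - <<'E'
from h import *
covnow()
go(*cov(0.03,0,0.3)); 
go(*cov(0.0,0,0)); 
E
```

```text
cover in box [-0.9 -0.1 68. ] tongue [-78.2  -0.1  62. ] pivot [-60.5  -0.1  61.8] euler zyx [-0.001 -0.103 -0.001] F [ 1.1 -0.1 -2. ] t 13.9
t 13.9 pos [579.9  30.1  98.2] open 12.4 F [ 1.1 -0.1 -2. ]
 tool shift mm [-0.1  4.5  2.6]  rotvec [-0.0729 -0.0006  0.0005]  after-turn-frame shift [-0.1  4.3  2.9]
t 13.9 pos [579.9  30.1  98.2] open 12.4 F [ 1.1 -0.1 -2. ]
 tool shift mm [-0.1  6.8  3.3]  rotvec [-0.1029 -0.0006  0.0005]  after-turn-frame shift [-0.1  6.5  3.9]
```

Call:
drive_tool([
  {"gripper":0.0,"dx":0,"dy":0.0025,"dz":0.0013,"ax":-0.037,"ay":0,"az":0},
  {"gripper":0.0,"dx":0,"dy":0.0025,"dz":0.0013,"ax":-0.037,"ay":0,"az":0},
  {"gripper":0.0,"dx":0,"dy":0,"dz":0,"ax":0,"ay":0,"az":0},
])

```text
time_s: 14.2
tcp_pos: [581.8, 30.1, 93.6]
eef_rot: [[-0.021, 0.033, 0.999], [-1.0, -0.001, -0.021], [0.001, -0.999, 0.033]]
force: [0.6, -0.4, -1.3]
opening: 12.5
```

```bash
python3 - <<'E'
from h import *
covnow()
go(*cov(0.0,0,0)); 
E
```

```text
cover in box [-1.  -0.2 63.7] tongue [-78.5  -0.1  63.1] pivot [-61.   -0.1  61.7] euler zyx [-0.001 -0.033 -0.001] F [ 0.6 -0.4 -1.3] t 14.2
t 14.2 pos [581.8  30.1  93.6] open 12.5 F [ 0.6 -0.4 -1.3]
 tool shift mm [-0.2  2.   1.9]  rotvec [-0.0332 -0.0008  0.0008]  after-turn-frame shift [-0.2  1.9  2. ]
```

Call:
drive_tool([
  {"gripper":0.0,"dx":0,"dy":0.002,"dz":0.0017,"ax":-0.033,"ay":0,"az":0},
  {"gripper":0.0,"dx":0,"dy":0,"dz":0,"ax":0,"ay":0,"az":0},
])

```text
time_s: 14.4
tcp_pos: [582.7, 30.0, 91.9]
eef_rot: [[-0.021, 0.004, 1.0], [-1.0, -0.001, -0.021], [0.001, -1.0, 0.004]]
force: [0.3, -0.1, -2.5]
opening: 12.0
```

```bash
python3 - <<'E'
from h import *
covnow()
go(*cov(0.0,0,0)); 
E
```

```text
cover in box [-1.  -0.2 62.2] tongue [-78.5  -0.1  63.9] pivot [-61.   -0.1  62. ] euler zyx [-0.001 -0.004 -0.001] F [ 0.3 -0.1 -2.5] t 14.4
t 14.4 pos [582.7  30.   91.9] open 12.0 F [ 0.3 -0.1 -2.5]
 tool shift mm [-0.2  0.2  1.1]  rotvec [-0.0036 -0.0007  0.001 ]  after-turn-frame shift [-0.2  0.2  1.1]
```

Call:
drive_tool([
  {"gripper":0.035,"dx":0,"dy":0,"dz":0.001,"ax":0,"ay":0,"az":0},
  {"gripper":0.035,"dx":0,"dy":0,"dz":0,"ax":0,"ay":0,"az":0},
  {"gripper":0.035,"dx":0,"dy":0,"dz":0,"ax":0,"ay":0,"az":0},
  {"gripper":0.035,"dx":0,"dy":-0.02,"dz":0,"ax":0,"ay":0,"az":0},
  {"gripper":0.035,"dx":0,"dy":-0.04,"dz":0,"ax":0,"ay":0,"az":0},
  {"gripper":0.035,"dx":0,"dy":-0.04,"dz":0,"ax":0,"ay":0,"az":0},
  {"gripper":0.05,"dx":0,"dy":-0.02,"dz":0,"ax":0,"ay":0,"az":0},
])

```text
time_s: 15.1
tcp_pos: [578.9, 30.1, 214.4]
eef_rot: [[-0.021, 0.002, 1.0], [-1.0, -0.002, -0.021], [0.002, -1.0, 0.002]]
force: [0.0, 0.1, 0.2]
opening: 48.0
```

```bash
python3 - <<'E'
from h import *
from plant import manip
s=manip.snapshot("wrist"); cv2.imwrite("pics/w7.png",s["img"][:,:,::-1])
sc=manip.snapshot("scene"); cv2.imwrite("pics/s7.png",cv2.resize(sc["img"][120:312,150:406,::-1],(800,600)))
Rb=Ro.from_euler('z',BYAW).as_matrix()
for n,k in(("w",s),("s",sc)):
    P=(cloud(k).reshape(-1,3)-BOX)@Rb; g=k["img"].astype(int).sum(-1).reshape(-1)
    m=(abs(P[:,0])<58)&(abs(P[:,1])<65)&(P[:,2]>58)&(P[:,2]<76);q=P[m];A=np.c_[q[:,:2],np.ones(len(q))];print(n,len(q),np.linalg.lstsq(A,q[:,2],rcond=None)[0])
    m=(P[:,0]>60)&(P[:,0]<100)&(abs(P[:,1])<58)&(P[:,2]>93)&(P[:,2]<101); print(np.histogram(P[m][:,0],bins=np.arange(66,96,2)))
    m=(abs(P[:,0])<40)&(abs(P[:,1])<65)&(P[:,2]>96)&(P[:,2]<112)
    if m.sum()>5:print("handle",cv2.minAreaRect(P[m][:,:2].astype(np.float32)),P[m].mean(0))
print(manip.get_obs()["joint_positions"]); go([435.5,-246.5,200],rot(3.5))
E
```

```text
w 14150 [-1.09782514e-03  3.16807866e-04  6.65603704e+01]
(array([  0,   0,  51, 361, 252,   6,   0, 353, 299, 287,  35,   0,   0,
         0]), array([66, 68, 70, 72, 74, 76, 78, 80, 82, 84, 86, 88, 90, 92, 94]))
handle ((4.453502655029297, 1.2079010009765625), (14.005522727966309, 82.85856628417969), 0.391729474067688) [  4.49577641   3.76493113 101.65867205]
s 1431 [2.82017629e-04 2.65933279e-04 6.70207614e+01]
(array([ 0,  2, 23, 25, 17,  1, 12, 27, 30, 16,  4,  0,  0,  0]), array([66, 68, 70, 72, 74, 76, 78, 80, 82, 84, 86, 88, 90, 92, 94]))
handle ((3.343830108642578, 2.1234359741210938), (15.26744270324707, 84.79476928710938), 0.17241184413433075) [  2.31649758   4.76858752 101.47783338]
[ 0.03308925  0.34424543  1.5994252  -0.00180984  1.19307088  0.05449781]
t 15.2 pos [579.7  30.2 214.7] open 49.7 F [ 0.2 -0.3  1. ]
 tool shift mm [ 279.6   14.4 -138.5]  rotvec [-0.0049 -0.0818  0.0016]  after-turn-frame shift [ 267.4   14.7 -160.8]
```

View pics/s7.png

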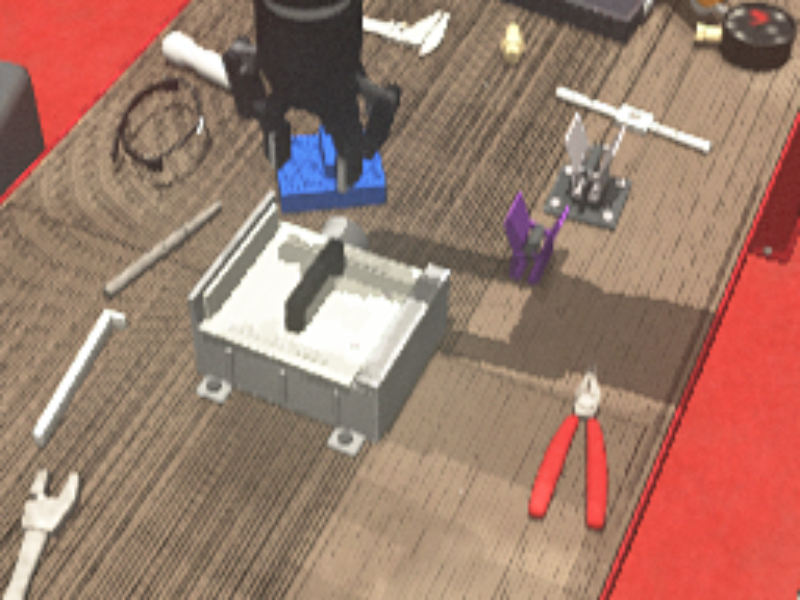

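View pics/w7.png

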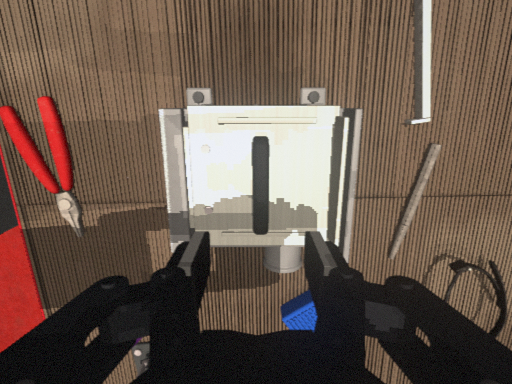

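Call:
drive_tool([
  {"gripper":0.085,"dx":0,"dy":0,"dz":0,"ax":0,"ay":-0.082,"az":0},
  {"gripper":0.085,"dx":0.034,"dy":0.002,"dz":-0.0205,"ax":0,"ay":0,"az":0},
  {"gripper":0.085,"dx":0.034,"dy":0.002,"dz":-0.0205,"ax":0,"ay":0,"az":0},
  {"gripper":0.085,"dx":0.034,"dy":0.002,"dz":-0.0205,"ax":0,"ay":0,"az":0},
  {"gripper":0.085,"dx":0.034,"dy":0.002,"dz":-0.0205,"ax":0,"ay":0,"az":0},
  {"gripper":0.085,"dx":0.034,"dy":0.002,"dz":-0.0205,"ax":0,"ay":0,"az":0},
  {"gripper":0.085,"dx":0.034,"dy":0.002,"dz":-0.0205,"ax":0,"ay":0,"az":0},
  {"gripper":0.085,"dx":0.034,"dy":0.002,"dz":-0.0205,"ax":0,"ay":0,"az":0},
  {"gripper":0.085,"dx":0.028,"dy":0.002,"dz":-0.0165,"ax":0,"ay":0,"az":0},
  {"gripper":0.085,"dx":0,"dy":0,"dz":0,"ax":0,"ay":0,"az":0},
], grip_force=30)

```text
time_s: 16.2
tcp_pos: [426.8, -252.2, 186.4]
eef_rot: [[0.07, -0.006, 0.998], [-0.998, 0.003, 0.07], [-0.003, -1.0, -0.005]]
force: [0.5, 0.4, -0.8]
opening: 85.5
```

```bash
python3 - <<'E'
from h import *
from plant import manip
s=manip.snapshot("wrist"); cv2.imwrite("pics/w8.png",s["img"][:,:,::-1])
P=cloud(s).reshape(-1,3)
m=(abs(P[:,0]-435)<45)&(abs(P[:,1]+246)<45)
for a,b in((50,90),(75,90),(65,75)):
    q=P[m&(P[:,2]>a)&(P[:,2]<b)]
    if len(q)>5: print(a,cv2.minAreaRect(q[:,:2].astype(np.float32)),len(q),q.mean(0))
for sg in (-1,1):
    q=P[m&(P[:,2]>76)&(P[:,2]<90)&(sg*(P[:,0]-435)>0)]
    if len(q)>5: print(sg,cv2.minAreaRect(q[:,:2].astype(np.float32)),len(q),q.mean(0))
go([435.5,-246.5,140],rot(3.5))
E
```

```text
50 ((435.7757873535156, -248.54786682128906), (48.135169982910156, 43.809165954589844), 4.0950188636779785) 2488 [ 436.31328206 -247.70620345   66.1030769 ]
75 ((435.8470153808594, -248.39894104003906), (48.141597747802734, 43.77299880981445), 3.705613136291504) 764 [ 436.13441296 -248.02834561   80.75103408]
65 ((435.62994384765625, -248.4630889892578), (39.4731330871582, 43.624271392822266), 4.103681564331055) 516 [ 437.77232628 -247.36074831   70.04002364]
-1 ((414.3241882324219, -249.86715698242188), (5.485809803009033, 43.02346420288086), 4.711479187011719) 350 [ 414.35846494 -249.41788682   81.65428832]
1 ((456.9944763183594, -247.11944580078125), (5.880466461181641, 43.57146453857422), 3.4481019973754883) 359 [ 456.95062945 -246.65109055   80.67718335]
t 16.25 pos [ 427.4 -250.8  186.3] open 85.3 F [-0.6  0.1 -0.3]
 tool shift mm [-3.6 46.3  8.6]  rotvec [ 0.0053  0.0093 -0.0042]  after-turn-frame shift [-3.8 46.3  8.3]
```

View pics/w8.png

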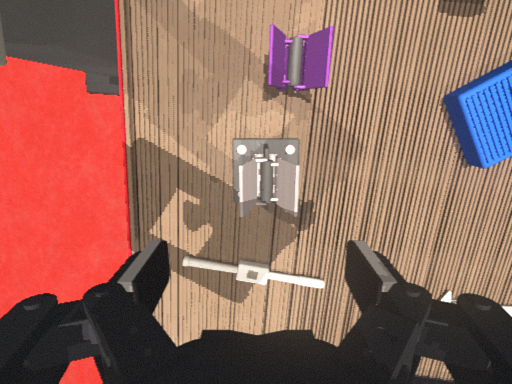

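Call:
drive_tool([
  {"gripper":0.085,"dx":-0.003,"dy":0.03,"dz":0.009,"ax":0.005,"ay":0,"az":-0.004},
  {"gripper":0.085,"dx":0,"dy":0.03,"dz":0,"ax":0,"ay":0,"az":0},
  {"gripper":0.085,"dx":0,"dy":0.03,"dz":0,"ax":0,"ay":0,"az":0},
  {"gripper":0.085,"dx":0,"dy":0,"dz":0,"ax":0,"ay":0,"az":0},
])

```text
time_s: 16.65
tcp_pos: [437.5, -243.7, 92.9]
eef_rot: [[0.071, 0.002, 0.997], [-0.997, 0.001, 0.071], [-0.001, -1.0, 0.002]]
force: [0.0, 0.2, 0.1]
opening: 84.9
```

```bash
python3 - <<'E'
from h import *
go([435.8,-247.5,71],rot(4))
E
```

```text
t 16.65 pos [ 437.5 -243.7   92.9] open 84.9 F [0.  0.2 0.1]
 tool shift mm [ 3.7 21.9 -2. ]  rotvec [-0.0021  0.0014 -0.0009]  after-turn-frame shift [ 3.7 21.9 -1.9]
```

Call:
drive_tool([
  {"gripper":0.085,"dx":0.0037,"dy":0.012,"dz":-0.002,"ax":-0.002,"ay":0,"az":0},
  {"gripper":0.085,"dx":0,"dy":0.01,"dz":0,"ax":0,"ay":0,"az":0},
  {"gripper":0.085,"dx":0,"dy":0,"dz":0,"ax":0,"ay":0,"az":0},
])

```text
time_s: 16.95
tcp_pos: [437.5, -246.7, 70.9]
eef_rot: [[0.074, 0.002, 0.997], [-0.997, -0.0, 0.074], [0.0, -1.0, 0.002]]
force: [-0.7, 0.3, 0.2]
opening: 85.0
```

```bash
python3 - <<'E'
from h import *
go([435.8,-247.5,71],rot(4))
E
```

```text
t 16.95 pos [ 437.5 -246.7   70.9] open 85.0 F [-0.7  0.3  0.2]
 tool shift mm [ 0.7 -0.1 -1.7]  rotvec [-0.0023  0.0038  0.0002]  after-turn-frame shift [ 0.7 -0.1 -1.7]
```

Close gently; stop to see the opening.

Call:
drive_tool([
  {"gripper":0.06,"dx":0,"dy":0,"dz":-0.0017,"ax":0,"ay":0,"az":0},
  {"gripper":0.04,"dx":0,"dy":0,"dz":0,"ax":0,"ay":0,"az":0},
  {"gripper":0.02,"dx":0,"dy":0,"dz":0,"ax":0,"ay":0,"az":0},
  {"gripper":0.016,"dx":0,"dy":0,"dz":0,"ax":0,"ay":0,"az":0},
  {"gripper":0.016,"dx":0,"dy":0,"dz":0,"ax":0,"ay":0,"az":0},
  {"gripper":0.016,"dx":0,"dy":0,"dz":0,"ax":0,"ay":0,"az":0},
], grip_force=30)

```text
time_s: 17.55
tcp_pos: [441.4, -249.4, 78.5]
eef_rot: [[0.072, 0.018, 0.997], [-0.997, -0.008, 0.072], [0.009, -1.0, 0.018]]
force: [-0.7, 0.2, -1.9]
opening: 20.6
```

```bash
python3 - <<'E'
from h import *
from plant import manip
s=manip.snapshot("wrist"); cv2.imwrite("pics/w9.png",s["img"][:,:,::-1])
s=manip.snapshot("scene"); cv2.imwrite("pics/s9.png",cv2.resize(s["img"][130:226,270:398,::-1],(800,600)))
go([435.8,-247.5,71],rot(4))
E
```

```text
t 17.65 pos [ 441.  -249.2   77.9] open 20.7 F [ 0.4  0.7 -0.7]
 tool shift mm [-2.1  6.8 -5.2]  rotvec [-0.0167  0.0023  0.0081]  after-turn-frame shift [-2.1  6.9 -5.1]
```

View pics/w9.png

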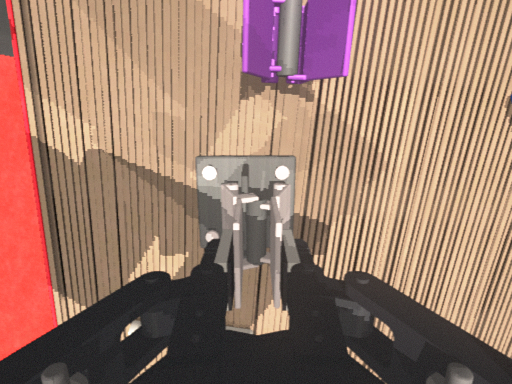

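View pics/s9.png

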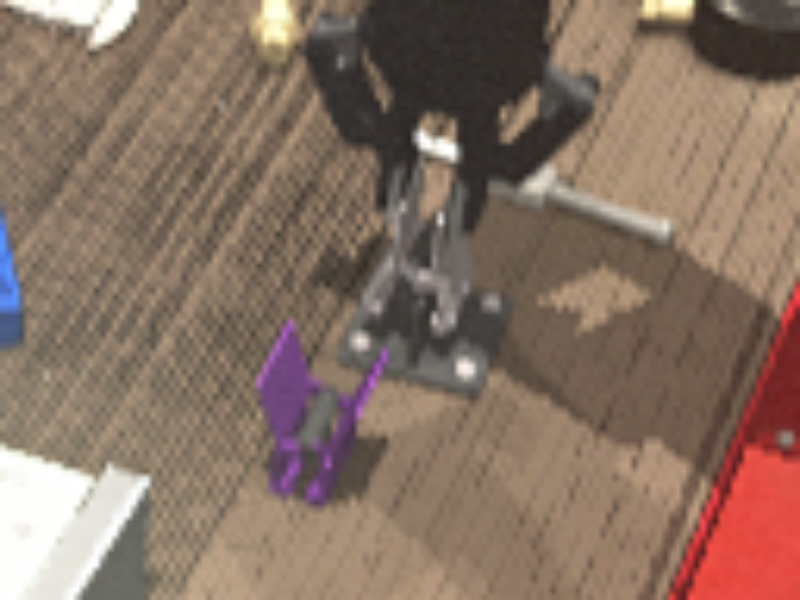

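Call:
drive_tool([
  {"gripper":0.016,"dx":0,"dy":-0.02,"dz":0,"ax":0,"ay":0,"az":0},
  {"gripper":0.016,"dx":0,"dy":-0.03,"dz":0,"ax":0,"ay":0,"az":0},
  {"gripper":0.016,"dx":0,"dy":-0.04,"dz":0,"ax":-0.015,"ay":0,"az":0.008},
  {"gripper":0.016,"dx":0,"dy":-0.04,"dz":0,"ax":0,"ay":0,"az":0},
  {"gripper":0.016,"dx":0,"dy":0,"dz":0,"ax":0,"ay":0,"az":0},
])

```text
time_s: 18.15
tcp_pos: [437.4, -247.8, 209.1]
eef_rot: [[0.071, -0.007, 0.997], [-0.997, 0.005, 0.071], [-0.006, -1.0, -0.007]]
force: [0.4, -0.3, -0.7]
opening: 20.7
```

```bash
python3 - <<'E'
from h import *
from plant import manip
s=manip.snapshot("wrist"); cv2.imwrite("pics/w10.png",s["img"][:,:,::-1])
k=manip.snapshot("scene"); cv2.imwrite("pics/s10.png",cv2.resize(k["img"][100:196,270:398,::-1],(800,600)))
pickle.dump((s,k,manip.get_obs()),open("clip.pkl","wb"))
print(manip.get_obs()["opening"])
go([BOX[0]+79,28.7,200],rot(-1.15))
E
```

```text
20.807429251471298
t 18.25 pos [ 434.8 -246.2  204.5] open 20.8 F [-0.7  0.6 -1.2]
 tool shift mm [-258.3    3.8  241.1]  rotvec [ 0.0151  0.0917 -0.0103]  after-turn-frame shift [-279.3    4.5  216.4]
```

View pics/w10.png

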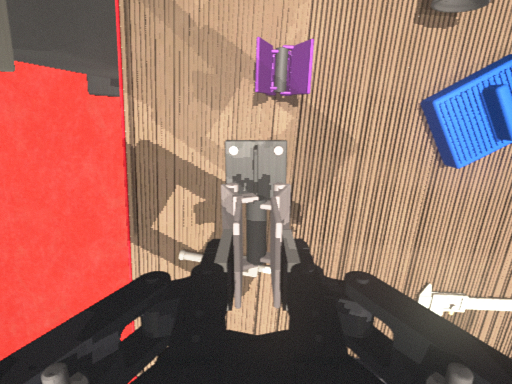

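View pics/s10.png

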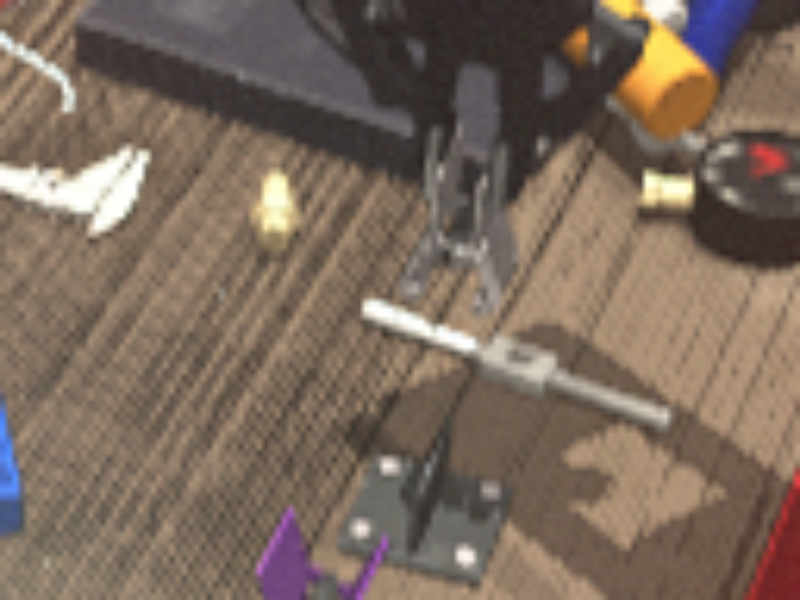

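```bash
python3 - <<'E'
from h import *
s,k,o=pickle.load(open("clip.pkl","rb"))
for n,c in(("w",s),("s",k)):
    P=cloud(c).reshape(-1,3); Q=(P-o["tcp_pos"])@o["eef_rot"]  # tool frame
    m=(abs(Q[:,0])<30)&(abs(Q[:,2])<35)&(Q[:,1]>5)&(Q[:,1]<75); q=Q[m]
    print(n,len(q),np.histogram(q[:,1],bins=np.arange(5,80,5))[0],q.max(0).round(1),q.min(0).round(1))
    for a in range(10,70,10):
        r=q[(q[:,1]>a)&(q[:,1]<a+10)]
        if len(r): print(a,r.min(0).round(1),r.max(0).round(1))
E
```

```text
w 3138 [ 105  108  463 1364  256  195  189  286  171    1    0    0    0    0] [24.1 50.3 24.2] [-20.9   5.  -19.8]
10 [-20.8  10.   -9.3] [23.5 20.  13.2]
20 [-20.7  20.  -13.6] [24.1 30.  18.5]
30 [-20.7  30.  -17.4] [ 6.6 40.  21.9]
40 [-20.9  40.  -19.8] [10.6 49.6 24.2]
50 [-20.2  50.3 -14.5] [-20.2  50.3 -14.5]
s 200 [11 10 13 47 33 14 14 22 29  7  0  0  0  0] [24.  53.9 22. ] [-24.9   5.7 -22. ]
10 [-23.3  10.3 -10.8] [24.  19.4 10.7]
20 [-24.9  20.7 -15.6] [20.3 30.  15.1]
30 [-23.   31.  -20.5] [20.2 39.5 17.9]
40 [-23.9  40.6 -22. ] [18.9 49.5 22. ]
50 [-23.6  50.3 -17. ] [-18.1  53.9  19.9]
```

Call:
drive_tool([
  {"gripper":0.016,"dx":0,"dy":0,"dz":0,"ax":0.012,"ay":0.09,"az":-0.009},
  {"gripper":0.016,"dx":-0.035,"dy":0,"dz":0.027,"ax":0,"ay":0,"az":0},
  {"gripper":0.016,"dx":-0.035,"dy":0,"dz":0.027,"ax":0,"ay":0,"az":0},
  {"gripper":0.016,"dx":-0.035,"dy":0,"dz":0.027,"ax":0,"ay":0,"az":0},
  {"gripper":0.016,"dx":-0.035,"dy":0,"dz":0.027,"ax":0,"ay":0,"az":0},
  {"gripper":0.016,"dx":-0.035,"dy":0,"dz":0.027,"ax":0,"ay":0,"az":0},
  {"gripper":0.016,"dx":-0.035,"dy":0,"dz":0.027,"ax":0,"ay":0,"az":0},
  {"gripper":0.016,"dx":-0.035,"dy":0,"dz":0.027,"ax":0,"ay":0,"az":0},
  {"gripper":0.016,"dx":-0.03,"dy":0,"dz":0.025,"ax":0,"ay":0,"az":0},
  {"gripper":0.016,"dx":0,"dy":0,"dz":0,"ax":0,"ay":0,"az":0},
])

```text
time_s: 19.25
tcp_pos: [651.2, 34.9, 175.1]
eef_rot: [[-0.028, -0.046, 0.999], [-1.0, 0.008, -0.028], [-0.007, -0.999, -0.046]]
force: [-0.6, -0.4, -0.5]
opening: 20.8
```

```bash
python3 - <<'E'
from h import *
go([655.8,28.7,165],rot(-1.15))
E
```

```text
t 19.25 pos [651.2  34.9 175.1] open 20.8 F [-0.6 -0.4 -0.5]
 tool shift mm [6.1 9.8 5.3]  rotvec [ 0.0462 -0.0082 -0.0069]  after-turn-frame shift [ 6.1 10.1  4.8]
```

Call:
drive_tool([
  {"gripper":0.016,"dx":0.006,"dy":0.01,"dz":0.005,"ax":0.046,"ay":-0.008,"az":-0.007},
  {"gripper":0.016,"dx":0,"dy":0,"dz":0,"ax":0,"ay":0,"az":0},
])

```text
time_s: 19.45
tcp_pos: [653.3, 29.7, 158.5]
eef_rot: [[-0.017, -0.01, 1.0], [-1.0, -0.001, -0.017], [0.001, -1.0, -0.01]]
force: [-0.6, 0.2, -1.0]
opening: 21.2
```

```bash
python3 - <<'E'
from h import *
from plant import manip
go([655.8,28.7,165],rot(-1.15))
s=manip.snapshot("wrist"); cv2.imwrite("pics/w11.png",s["img"][:,:,::-1])
k=manip.snapshot("scene"); cv2.imwrite("pics/s11.png",cv2.resize(k["img"][120:264,180:372,::-1],(800,600)))
Rb=Ro.from_euler('z',BYAW).as_matrix()
o=manip.get_obs()
for n,c in(("w",s),("s",k)):
    P=(cloud(c).reshape(-1,3)-BOX)@Rb
    m=(P[:,0]>50)&(P[:,0]<110)&(abs(P[:,1])<27)&(P[:,2]>104)&(P[:,2]<150); q=P[m]
    print(n)
    for a in range(105,150,5):
        r=q[(q[:,2]>a)&(q[:,2]<a+5)]
        if len(r): print(a,len(r),r[:,:2].min(0).round(1),r[:,:2].max(0).round(1))
    m=(P[:,0]>60)&(P[:,0]<100)&(abs(P[:,1])<58)&(P[:,2]>93)&(P[:,2]<101); print(np.histogram(P[m][:,0],bins=np.arange(66,96,2))[0])
go([655.8,28.7,165],rot(-1.15))
E
```

```text
t 19.45 pos [653.3  29.7 158.5] open 21.2 F [-0.6  0.2 -1. ]
 tool shift mm [ 1.  -6.6  2.4]  rotvec [0.0096 0.0026 0.0014]  after-turn-frame shift [ 0.9 -6.5  2.5]
w
105 276 [52.5 -7.8] [96.6 23.7]
110 214 [53.2 -5.2] [95.4 23.6]
115 195 [55.  -3.1] [93.8 23.3]
120 193 [57.3 -0.5] [92.1 23.4]
125 334 [ 59.  -18.3] [90.4 23.4]
130 1568 [ 61.2 -21. ] [88.8 23.4]
135 161 [ 64.6 -20.2] [85.9 23.4]
140 98 [ 65.1 -20.3] [86.2 23.2]
145 119 [ 62.  -20.1] [86.  23.1]
[  0   0   0 172 268  65   0 199 410 267  61   0   0   0]
s
105 22 [ 52.6 -21.2] [92.5 23.5]
110 39 [ 51.3 -22.3] [94.2 25.2]
115 28 [ 52.  -16.8] [92.3 25.8]
120 27 [ 54.2 -17.8] [90.  24.7]
125 29 [ 55.6 -19.6] [87.8 22.8]
130 43 [ 59.  -20.4] [83.9 25.5]
135 31 [ 60.2 -15.4] [85.3 25.4]
140 17 [63.1  3.2] [84.4 22.7]
145 24 [ 63.9 -16.1] [86.3 23.2]
[ 0  0 12 17 10  0 12 17 14  7  5  0  0  0]
t 19.55 pos [654.5  29.6 160.5] open 20.9 F [ 0.6 -0.4 -1.1]
 tool shift mm [ 0.9 -4.5  1.3]  rotvec [0.0066 0.0017 0.0007]  after-turn-frame shift [ 0.9 -4.5  1.3]
```

View pics/w11.png

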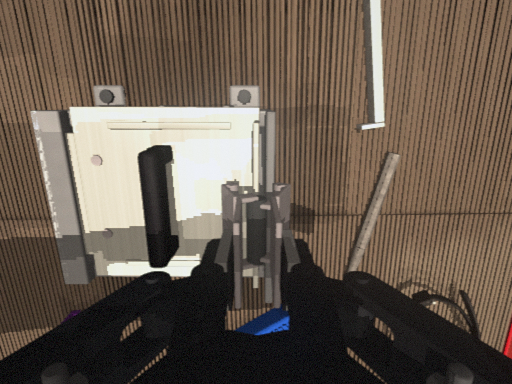

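View pics/s11.png

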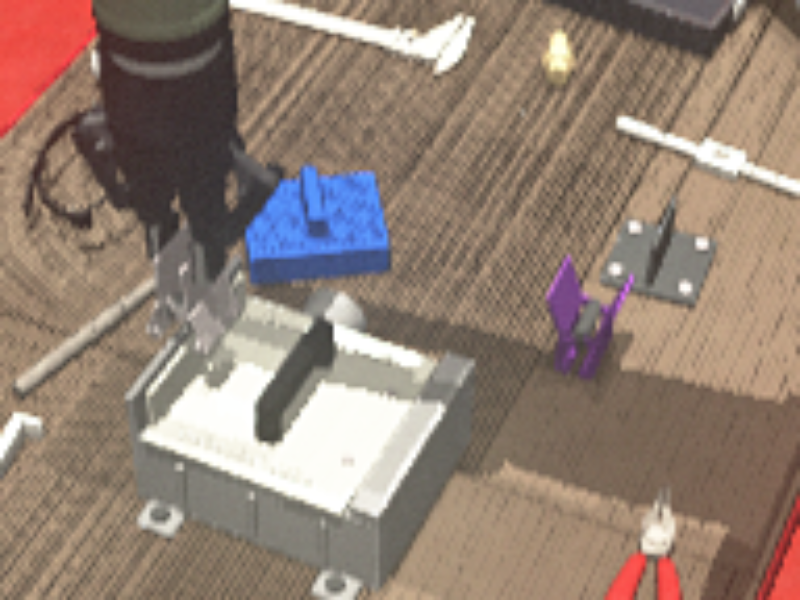

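Call:
drive_tool([
  {"gripper":0.016,"dx":0,"dy":0,"dz":0.0045,"ax":0.006,"ay":0,"az":0},
  {"gripper":0.016,"dx":0,"dy":0,"dz":0,"ax":0,"ay":0,"az":0},
])

```text
time_s: 19.75
tcp_pos: [659.0, 28.5, 160.7]
eef_rot: [[-0.02, -0.001, 1.0], [-1.0, -0.001, -0.02], [0.001, -1.0, -0.001]]
force: [0.4, -0.2, -1.0]
opening: 20.6
```

```bash
python3 - <<'E'
from h import *
from plant import manip
go([658.7,28.7,150],rot(-1.15))
s=manip.snapshot("wrist"); cv2.imwrite("pics/w12.png",cv2.resize(s["img"][90:340,150:400,::-1],(600,600)))
Rb=Ro.from_euler('z',BYAW).as_matrix()
P=(cloud(s).reshape(-1,3)-BOX)@Rb
m=(P[:,0]>50)&(P[:,0]<110)&(abs(P[:,1])<27)&(P[:,2]>100)&(P[:,2]<150); q=P[m]
for a in range(100,150,5):
        r=q[(q[:,2]>a)&(q[:,2]<a+5)]
        if len(r): print(a,len(r),r[:,:2].min(0).round(1),r[:,:2].max(0).round(1))
go([658.7,28.7,150],rot(-1.15))
E
```

```text
t 19.75 pos [659.   28.5 160.7] open 20.6 F [ 0.4 -0.2 -1. ]
 tool shift mm [-0.2 10.7 -0.3]  rotvec [0.0011 0.0001 0.0006]  after-turn-frame shift [-0.2 10.7 -0.3]
105 80 [58.7 -8.8] [102.6  22.6]
110 342 [58.7 -7.8] [102.3  22.7]
115 178 [60.3 -4.7] [100.7  22.5]
120 202 [62.1 -3. ] [99.1 22.4]
125 224 [ 64.3 -19.5] [97.1 22.3]
130 867 [ 66.3 -21.7] [95.5 22.3]
135 1005 [ 68.5 -22. ] [94.  22.4]
140 109 [ 70.7 -21.1] [91.9 22.2]
145 102 [70.7 -9.2] [92.1 22.2]
t 19.8 pos [658.9  28.5 160.9] open 20.6 F [ 0.  -0.4  0.1]
 tool shift mm [-0.2 10.9 -0.2]  rotvec [0.0011 0.     0.0007]  after-turn-frame shift [-0.2 10.9 -0.2]
```

View pics/w12.png

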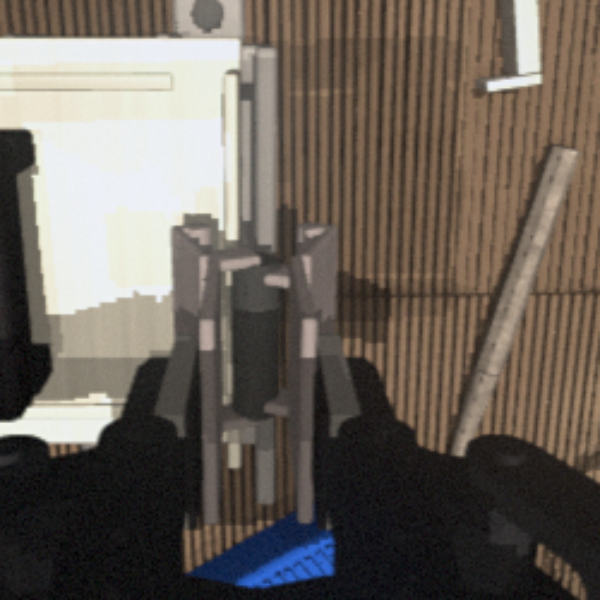

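Call:
drive_tool([
  {"gripper":0.016,"dx":0,"dy":0.006,"dz":-0.0015,"ax":0,"ay":0,"az":0},
  {"gripper":0.016,"dx":0,"dy":0.005,"dz":0,"ax":0,"ay":0,"az":0},
  {"gripper":0.016,"dx":0,"dy":0,"dz":0,"ax":0,"ay":0,"az":0},
])

```text
time_s: 20.1
tcp_pos: [657.3, 27.9, 149.9]
eef_rot: [[-0.021, -0.0, 1.0], [-1.0, -0.001, -0.021], [0.001, -1.0, -0.0]]
force: [0.6, 0.4, -0.7]
opening: 21.0
```

```bash
python3 - <<'E'
from h import *
go([657.4,28.7,137],rot(-1.15))
E
```

```text
t 20.1 pos [657.3  27.9 149.9] open 21.0 F [ 0.6  0.4 -0.7]
 tool shift mm [-0.8 12.9  0.1]  rotvec [ 0.0001 -0.0009  0.0006]  after-turn-frame shift [-0.8 12.9  0.1]
```

Call:
drive_tool([
  {"gripper":0.016,"dx":0,"dy":0.006,"dz":0,"ax":0,"ay":0,"az":0},
  {"gripper":0.016,"dx":0,"dy":0.006,"dz":0,"ax":0,"ay":0,"az":0},
  {"gripper":0.016,"dx":0,"dy":0,"dz":0,"ax":0,"ay":0,"az":0},
])

```text
time_s: 20.4
tcp_pos: [657.1, 27.9, 136.7]
eef_rot: [[-0.021, -0.001, 1.0], [-1.0, -0.001, -0.021], [0.001, -1.0, -0.001]]
force: [0.1, -0.2, -0.6]
opening: 21.0
```

```bash
python3 - <<'E'
from h import *
go([657.4,28.7,127],rot(-1.15))
from plant import manip
s=manip.snapshot("wrist"); cv2.imwrite("pics/w13.png",cv2.resize(s["img"][90:340,150:400,::-1],(600,600)))
k=manip.snapshot("scene"); cv2.imwrite("pics/s13.png",cv2.resize(k["img"][160:256,190:318,::-1],(800,600)))
E
```

```text
t 20.4 pos [657.1  27.9 136.7] open 21.0 F [ 0.1 -0.2 -0.6]
 tool shift mm [-0.8  9.7  0.3]  rotvec [ 0.0006 -0.0009  0.0006]  after-turn-frame shift [-0.8  9.7  0.3]
```

View pics/w13.png

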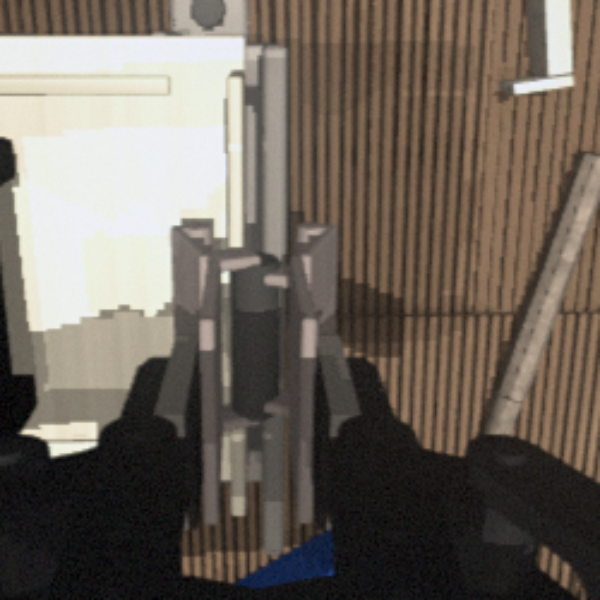

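View pics/s13.png

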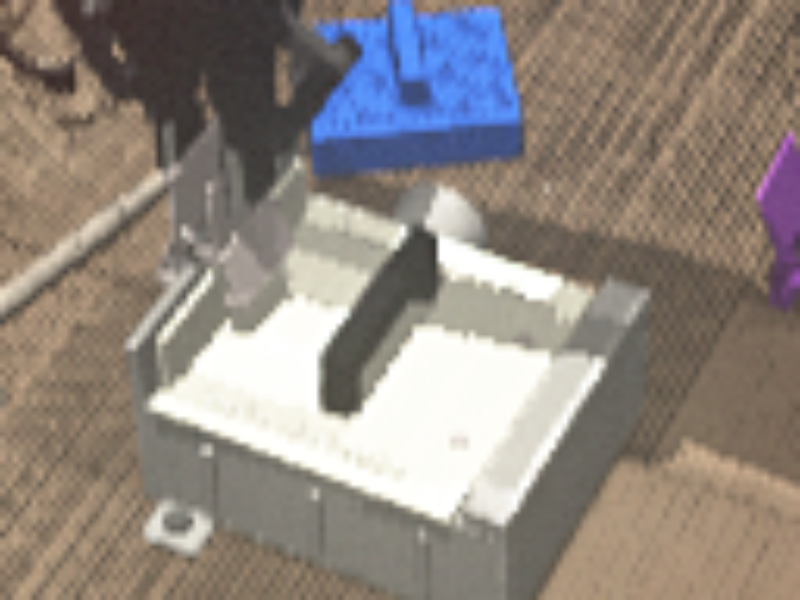

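Call:
drive_tool([
  {"gripper":0.016,"dx":0,"dy":0.005,"dz":0,"ax":0,"ay":0,"az":0},
  {"gripper":0.016,"dx":0,"dy":0.004,"dz":0,"ax":0,"ay":0,"az":0},
  {"gripper":0.016,"dx":0,"dy":0,"dz":0,"ax":0,"ay":0,"az":0},
])

```text
time_s: 20.8
tcp_pos: [658.5, 28.2, 133.8]
eef_rot: [[-0.021, 0.006, 1.0], [-1.0, -0.0, -0.021], [0.0, -1.0, 0.006]]
force: [0.4, -0.3, -1.7]
opening: 20.9
```

Call:
drive_tool([
  {"gripper":0.016,"dx":0,"dy":0.006,"dz":-0.001,"ax":-0.005,"ay":0,"az":0},
])

```text
time_s: 20.9
tcp_pos: [658.9, 28.4, 132.5]
eef_rot: [[-0.021, 0.006, 1.0], [-1.0, 0.0, -0.021], [-0.0, -1.0, 0.006]]
force: [-8.9, 0.6, 38.8]
opening: 20.8
```

Call:
drive_tool([
  {"gripper":0.016,"dx":0,"dy":0.003,"dz":0,"ax":0,"ay":0,"az":0},
])

```text
time_s: 21.0
tcp_pos: [658.9, 28.4, 132.8]
eef_rot: [[-0.021, 0.008, 1.0], [-1.0, -0.0, -0.021], [-0.0, -1.0, 0.008]]
force: [-6.1, -0.3, 10.9]
opening: 21.0
```

```bash
python3 - <<'E'
from h import *
from plant import manip
go([657.4,28.7,127],rot(-1.15))
s=manip.snapshot("wrist"); cv2.imwrite("pics/w14.png",cv2.resize(s["img"][90:340,150:400,::-1],(600,600)))
k=manip.snapshot("scene"); cv2.imwrite("pics/s14.png",cv2.resize(k["img"][160:256,190:318,::-1],(800,600)))
Rb=Ro.from_euler('z',BYAW).as_matrix()
PP=(cloud(s)-BOX)@Rb
# pin at crop (255,370)-> px
for cy in (300,340,370,400):
    print([PP[90+int(cy/2.4),150+int(cx/2.4)].round(1) for cx in (235,256,275)])
P=PP.reshape(-1,3)
m=(P[:,0]>50)&(P[:,0]<110)&(abs(P[:,1])<27)&(P[:,2]>66)&(P[:,2]<150); q=P[m]
for a in range(70,135,5):
        r=q[(q[:,2]>a)&(q[:,2]<a+5)]
        if len(r): print(a,len(r),r[:,:2].min(0).round(1),r[:,:2].max(0).round(1))
E
```

```text
t 21.0 pos [658.9  28.4 132.8] open 21.0 F [-6.1 -0.3 10.9]
 tool shift mm [-0.3  5.8 -1.5]  rotvec [-0.0077 -0.0004 -0.0001]  after-turn-frame shift [-0.3  5.8 -1.5]
[array([ 76.4,  10.4, 105.5]), array([ 81.4,  11.3, 107.7]), array([ 85.9,  10.5, 105.8])]
[array([ 76.3,   0.6, 105.2]), array([ 81.4,   1.9, 108.3]), array([ 86. ,   0.9, 106. ])]
[array([ 76.2,  -7.7, 105.1]), array([ 81.4,  -6.4, 107.8]), array([ 86. ,  -7.3, 105.9])]
[array([ 76.1, -16.1, 103.7]), array([ 81.4, -13.7, 108.3]), array([ 86.1, -14.9, 106.1])]
70 14 [76.2 14. ] [76.3 22.8]
75 19 [63.7 16.5] [98.9 22.4]
80 321 [59.2 -7.4] [103.2  22.4]
85 191 [60.1 -5.7] [102.1  22.2]
90 212 [62.1 -4.1] [100.3  26.8]
95 598 [ 64.1 -27. ] [98.4 27. ]
100 398 [ 65.7 -19.9] [96.7 22.1]
105 1560 [ 67.8 -22.1] [95.  22.1]
110 114 [ 70.8 -20.9] [92.2 22. ]
115 101 [ 71.  -20.5] [92.2 22. ]
120 125 [ 64.8 -20.3] [98.  21.9]
125 228 [ 58.8 -21.2] [103.9  22. ]
130 358 [ 58.1 -21.9] [105.4  22.2]
```

View pics/w14.png

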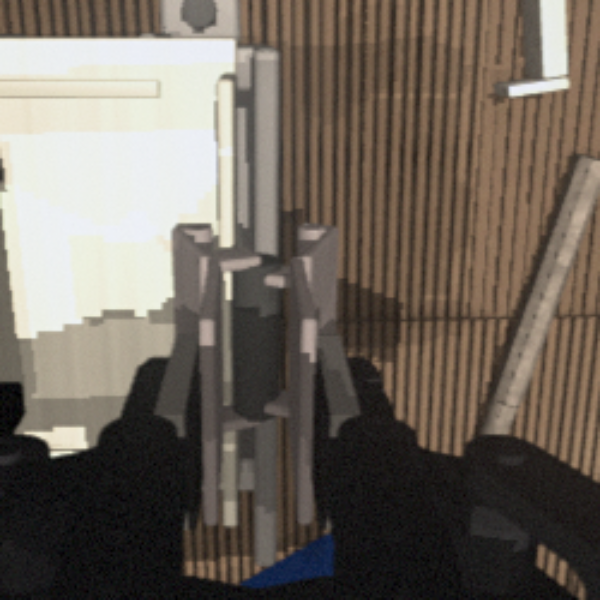

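View pics/s14.png

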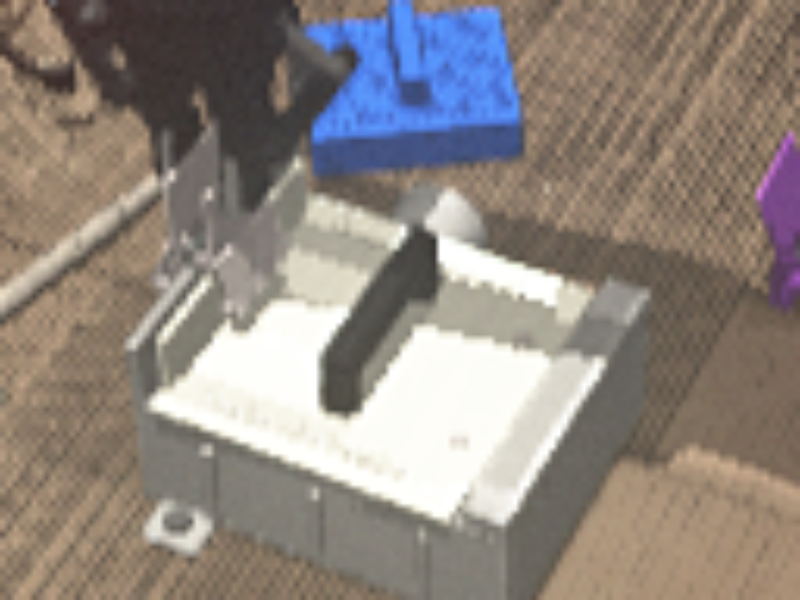

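Call:
drive_tool([
  {"gripper":0.026,"dx":0,"dy":0,"dz":0,"ax":0,"ay":0,"az":0},
  {"gripper":0.032,"dx":0,"dy":0,"dz":0,"ax":0,"ay":0,"az":0},
  {"gripper":0.038,"dx":0,"dy":0,"dz":0,"ax":0,"ay":0,"az":0},
  {"gripper":0.046,"dx":0,"dy":0,"dz":0,"ax":0,"ay":0,"az":0},
  {"gripper":0.056,"dx":0,"dy":0,"dz":0,"ax":0,"ay":0,"az":0},
  {"gripper":0.066,"dx":0,"dy":0,"dz":0,"ax":0,"ay":0,"az":0},
  {"gripper":0.076,"dx":0,"dy":0,"dz":0,"ax":0,"ay":0,"az":0},
])

```text
time_s: 21.8
tcp_pos: [658.9, 28.4, 130.9]
eef_rot: [[-0.021, 0.007, 1.0], [-1.0, -0.0, -0.021], [-0.0, -1.0, 0.007]]
force: [0.6, -0.1, -0.5]
opening: 75.9
```

```bash
python3 - <<'E'
from h import *
from plant import manip
go([657.4,28.7,240],rot(-1.15))
s=manip.snapshot("wrist"); cv2.imwrite("pics/w15.png",s["img"][:,:,::-1])
E
```

```text
t 21.8 pos [658.9  28.4 130.9] open 75.9 F [ 0.6 -0.1 -0.5]
 tool shift mm [  -0.3 -109.1   -0.8]  rotvec [-0.0068 -0.0005 -0.0001]  after-turn-frame shift [  -0.3 -109.1   -1.5]
```

View pics/w15.png

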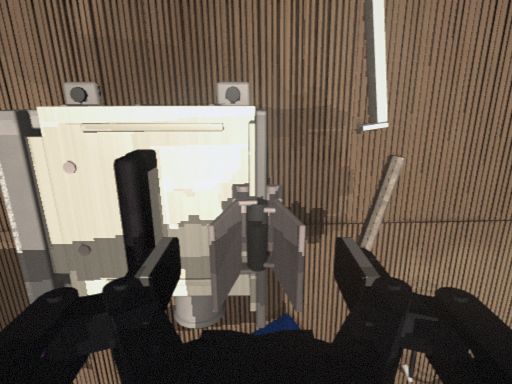

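Call:
drive_tool([
  {"gripper":0.076,"dx":0,"dy":-0.02,"dz":0,"ax":0,"ay":0,"az":0},
  {"gripper":0.08,"dx":0,"dy":-0.04,"dz":0,"ax":0,"ay":0,"az":0},
  {"gripper":0.08,"dx":0,"dy":-0.04,"dz":0,"ax":0,"ay":0,"az":0},
  {"gripper":0.08,"dx":0,"dy":-0.03,"dz":0,"ax":0,"ay":0,"az":0},
  {"gripper":0.08,"dx":0,"dy":0,"dz":0,"ax":0,"ay":0,"az":0},
  {"gripper":0.08,"dx":0,"dy":0,"dz":0,"ax":0,"ay":0,"az":0},
])

```text
time_s: 22.45
tcp_pos: [657.3, 28.4, 263.8]
eef_rot: [[-0.021, 0.003, 1.0], [-1.0, -0.0, -0.021], [0.0, -1.0, 0.003]]
force: [-0.7, 0.6, -1.1]
opening: 80.0
```

```bash
python3 - <<'E'
from h import *
from plant import manip
s=manip.snapshot("wrist"); cv2.imwrite("pics/w16.png",s["img"][:,:,::-1])
k=manip.snapshot("scene"); cv2.imwrite("pics/s16.png",cv2.resize(k["img"][120:312,150:406,::-1],(800,600)))
Rb=Ro.from_euler('z',BYAW).as_matrix()
for n,c in(("w",s),("s",k)):
    P=((cloud(c)-BOX)@Rb).reshape(-1,3)
    m=(abs(P[:,0])<58)&(abs(P[:,1])<65)&(P[:,2]>58)&(P[:,2]<76);q=P[m];A=np.c_[q[:,:2],np.ones(len(q))];print(n,"plate",len(q),np.linalg.lstsq(A,q[:,2],rcond=None)[0].round(4))
    m=(abs(P[:,0])<40)&(abs(P[:,1])<65)&(P[:,2]>96)&(P[:,2]<112)
    if m.sum()>5:print("handle",cv2.minAreaRect(P[m][:,:2].astype(np.float32)))
    m=(P[:,0]>50)&(P[:,0]<110)&(abs(P[:,1])<26)&(P[:,2]>100)&(P[:,2]<150); q=P[m]
    print("clip top z",np.percentile(q[:,2],99.5))
    for a in range(100,145,5):
        r=q[(q[:,2]>a)&(q[:,2]<a+5)]
        if len(r): print(a,len(r),r[:,:2].min(0).round(1),r[:,:2].max(0).round(1))
    m=(P[:,0]>60)&(P[:,0]<100)&(abs(P[:,1])<58)&(abs(P[:,1])>28)&(P[:,2]>93)&(P[:,2]<101); print(np.histogram(P[m][:,0],bins=np.arange(66,96,2))[0])
E
```

```text
w plate 10314 [1.0000e-04 6.0000e-04 6.6715e+01]
handle ((9.18795394897461, 1.2207069396972656), (14.416894912719727, 82.94677734375), 0.08584318310022354)
clip top z 145.77480480545117
100 12 [ 67.8 -15.5] [95.4 21.9]
105 111 [ 67.9 -22.7] [94.  21.8]
110 622 [ 69.2 -22.1] [92.9 21.8]
115 131 [ 68.4 -21.7] [94.5 21.6]
120 158 [ 66.8 -21.8] [95.1 21.6]
125 160 [ 65.3 -21.9] [96.7 21.8]
130 152 [ 64.6 -21.8] [98.2 21.6]
135 188 [ 63.1 -21.7] [98.7 21.6]
140 398 [ 60.3 -22. ] [101.8  21.6]
[  0   0   0   0   0  88 115 113 116 114   9   0   0   0]
s plate 1444 [ 3.80000e-03 -5.00000e-04  6.70238e+01]
handle ((8.428677558898926, 1.4059791564941406), (15.699710845947266, 85.62781524658203), 0.8375222086906433)
clip top z 146.73139597586137
100 25 [ 65.1 -16.8] [94.  22.7]
105 39 [ 66.  -21.9] [93.3 23.9]
110 57 [ 66.4 -22.7] [94.9 21.9]
115 29 [ 66.3 -18.3] [94.5 23.2]
120 27 [ 64.9 -21. ] [95.6 21.4]
125 31 [ 63.5 -22.2] [97.  21.7]
130 28 [ 61.6 -18.1] [97.4 21.4]
135 27 [ 60.4 -21.9] [100.1  20. ]
140 40 [ 59.5 -20.9] [101.9  20.7]
[ 0  0  0  0  8  9 10  7  8  6  0  0  0  0]
```

View pics/w16.png

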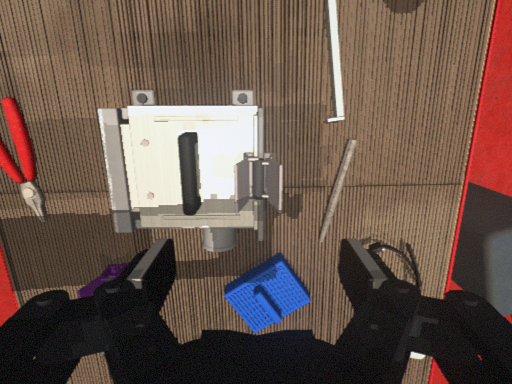

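View pics/s16.png

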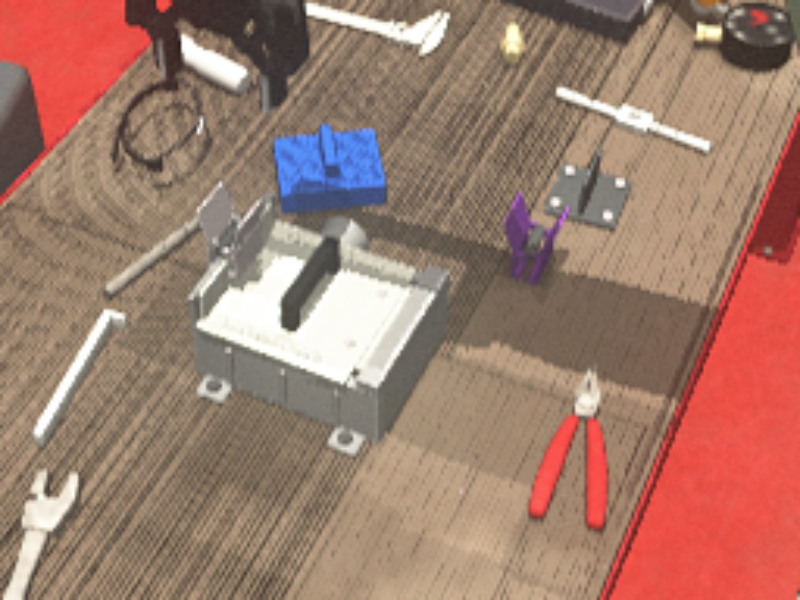

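Call:
drive_tool([
  {"gripper":0.08,"dx":0,"dy":-0.005,"dz":-0.04,"ax":0,"ay":0,"az":0},
  {"gripper":0.08,"dx":0,"dy":0,"dz":-0.03,"ax":0,"ay":0,"az":0},
  {"gripper":0.08,"dx":0,"dy":0,"dz":0,"ax":0,"ay":0,"az":0},
  {"gripper":0.08,"dx":0,"dy":0,"dz":0,"ax":0,"ay":0,"az":0},
  {"gripper":0.08,"dx":0,"dy":0,"dz":0,"ax":0,"ay":0,"az":0},
])

```text
time_s: 23.05
tcp_pos: [583.3, 29.7, 259.3]
eef_rot: [[-0.021, -0.012, 1.0], [-1.0, -0.001, -0.021], [0.001, -1.0, -0.012]]
force: [-0.6, 0.8, 0.2]
opening: 80.0
```

```bash
python3 - <<'E'
from h import *
from plant import manip
s=manip.snapshot("wrist"); cv2.imwrite("pics/w17.png",s["img"][:,:,::-1])
k=manip.snapshot("scene"); cv2.imwrite("pics/s17.png",cv2.resize(k["img"][155:227,190:286,::-1],(800,600),interpolation=cv2.INTER_CUBIC))
t=manip.snapshot("top")
Rb=Ro.from_euler('z',BYAW).as_matrix()
for n,c in(("w",s),("s",k),("t",t)):
    P=((cloud(c)-BOX)@Rb).reshape(-1,3)
    for nm,m in (("clip",(P[:,0]>50)&(P[:,0]<110)&(abs(P[:,1])<26)&(P[:,2]>100)&(P[:,2]<150)),("pin",(abs(P[:,0]-81)<5)&(abs(P[:,1])<15)&(P[:,2]>95)&(P[:,2]<130)),("wall",(abs(P[:,0]-83)<2)&(abs(P[:,1])>30)&(abs(P[:,1])<56)&(P[:,2]>85)&(P[:,2]<110)),("hand-",(P[:,0]>50)&(P[:,0]<70)&(abs(P[:,1])<26)&(P[:,2]>134)),("hand+",(P[:,0]>92)&(P[:,0]<110)&(abs(P[:,1])<26)&(P[:,2]>134))):
        if m.sum()>3: print(n,nm,m.sum(),P[m].mean(0).round(1),np.percentile(P[m][:,2],[5,50,95,99.5]).round(1))
a=pickle.load(open("top0.pkl","rb"))["img"]
cv2.imwrite("pics/top17.png",np.hstack([cv2.resize(x[100:290,100:400,::-1],(400,300)) for x in (a,t["img"])]))
E
```

```text
w clip 2222 [ 86.    1.1 124.3] [106.1 122.3 144.6 145.7]
w pin 362 [ 80.1   0.4 109.9] [ 96.  111.6 113.2 113.9]
w wall 210 [83.   5.8 96.1] [94.9 96.1 97.3 97.8]
w hand- 7506 [ 62.5   4.8 308.3] [275.5 312.5 331.9 335.5]
w hand+ 504 [ 98.4   0.6 140.8] [134.8 141.2 145.2 146. ]
s clip 309 [ 83.    2.9 122.9] [103.8 120.6 144.1 146.7]
s pin 18 [ 81.4   2.6 112.2] [109.4 112.4 114.  115. ]
s wall 17 [82.4 27.1 96.2] [93.7 96.5 98.1 98.1]
s hand- 266 [ 61.9   4.6 307.4] [140.5 324.2 362.3 364.5]
s hand+ 57 [ 97.6   2.6 140.4] [134.8 141.  146.4 146.8]
```

View pics/w17.png

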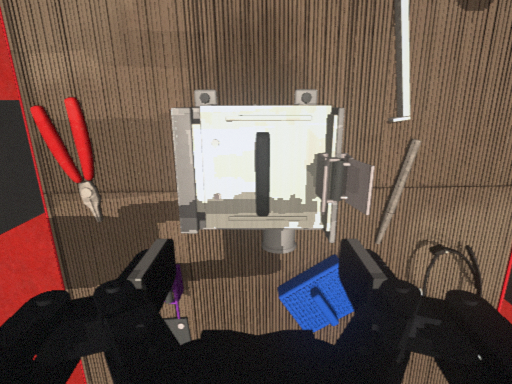

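View pics/s17.png

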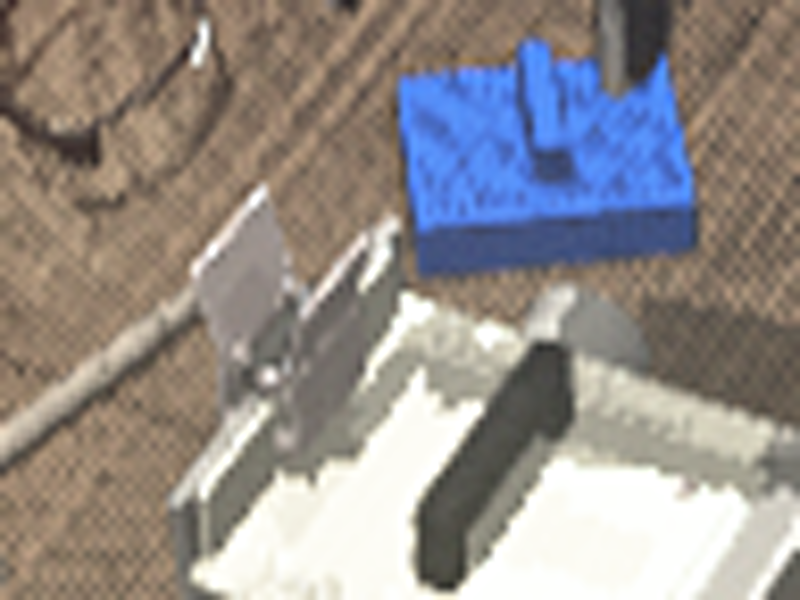

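View pics/top17.png

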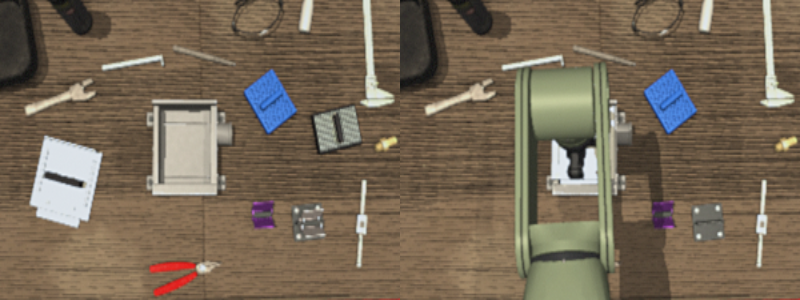

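```bash
python3 - <<'E'
from plant import manip
print(manip.hand_in()); print(manip.get_obs()["time_s"])
E
```

```text
the job is handed in; nothing more can be done
None
the job is handed in; nothing more can be done
```

I fitted the filter element, hooked and closed the cover, clipped it shut, and handed the job in after about 23 s of the 72 s allowed. No verdict was reported.

What my last checks showed:

- **Element:** After release it lay flat, rib up, about 3 mm from the box's centre lengthways. The cover hides it now, so I could not check it again at the end.
- **Cover:** It is level to within about 0.004 rad. Its underside is at about 62 mm.
- **Clip:** It closed over flange and wall together and is centred to within about 2 mm. As it closed it pulled the cover about 3 mm towards the tall wall, so the flange now touches it; that leaves the tongue under the lip.
- **Clip height:** On release the clip rode up about 5 mm. Its pin axis sits about 10 mm above the edge instead of 6 mm, at about 107 mm (limit 117 mm). It did not move between two looks 0.6 s apart, so I left it alone.
- **Spring angle:** I did not measure it directly. From the 10 mm it is clamping I put it at about 0.19 rad, inside the 0.10 to 0.55 range.
- **Forces:** Lowering the element onto the floor and the clip onto the edge gave brief wrist forces of 89 N and 39 N, under the 120 N limit.
- **Bystanders:** The loose tools look unmoved in the before-and-after top view.

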